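# Load the scent-tester carousel and shut its gate

### The job

Open the carousel's gate fully, then slide every capped amber spray bottle standing on the table, upright, through the gap in the fence and under the lips and over the sill of a lane of its own, fully home against the hub, turning the carousel to bring an empty lane to the gap each time. When all are in, park the carousel by turning it clockwise (seen from above) all the way to its stop, where the fence covers every lane, and close the gate fully; leave the beaker, the jar and the cardboard box where they are.

Things in the scene. Friction and masses are not known exactly. Their poses are not given: they have to be found in the camera images.
- bottle0: amber glass spray bottle standing on the table (two or three bottles are present): body diameter 44 and 58 high, thick heavy foot, on it a white cylindrical overcap diameter 22 and 52 high (fixed on), 110 in all, about 140 g. Origin: centre of the underside; z up through the cap.
- bottle1: amber glass spray bottle standing on the table (two or three bottles are present): body diameter 44 and 58 high, thick heavy foot, on it a white cylindrical overcap diameter 22 and 52 high (fixed on), 110 in all, about 140 g. Origin: centre of the underside; z up through the cap.
- bottle2: amber glass spray bottle standing on the table (two or three bottles are present): body diameter 44 and 58 high, thick heavy foot, on it a white cylindrical overcap diameter 22 and 52 high (fixed on), 110 in all, about 140 g. Origin: centre of the underside; z up through the cap.
- station: fixed round carousel station, its yaw and place vary. Origin on the table under the carousel's axis; its -x axis points out through the only gap in the guard fence (towards the robot), z up. The fence is an aluminium ring wall, radius 137 to 141, 48 high, with a gap 90 wide at -x (a small gap at the far side leads nowhere).
- carousel (a joint): angle (rad) of the wooden turntable (radius 131, floor top 11 above the table) about its vertical axis; grows counterclockwise seen from above; hard stops at -1.571 and +1.047; slightly stiff (0.08 N m), stays where it is left. Three radial lanes 60 degrees apart: at +1.047 the left lane faces the fence gap, at 0 the middle, at -1.047 the right; at the -1.571 stop (clockwise) it is parked: no lane faces the gap.
- carousel_grip (a point): grip point of the carousel's turning bar, on the axis, 122 above the table. The bar is 62 long, 14 thick, from 87 to 140 above the table; it runs along this point's x axis (which turns with the carousel and equals the station's x at angle 0), so it is pinched across y.
- left_home (a point): point on the floor of the left lane, 70 from the axis, where the centre of a bottle's underside lies when it is fully home against the hub
- left_mouth (a point): outer end of the left lane on its floor's centre line, 125 from the axis; it runs straight to left_home. T-slot: 51 wide between walls, roofed by two lips (underside 82, top 87 above the table) with a slot 34 wide between them, open at the rim: the body slides under the lips, the cap up through the slot, over a floor sill 5 high (96 to 102 from the axis) that keeps it in. The hub (radius 48) is the stop.
- middle_home (a point): point on the floor of the middle lane, 70 from the axis, where the centre of a bottle's underside lies when it is fully home against the hub
- middle_mouth (a point): outer end of the middle lane on its floor's centre line, 125 from the axis; it runs straight to middle_home. T-slot: 51 wide between walls, roofed by two lips (underside 82, top 87 above the table) with a slot 34 wide between them, open at the rim: the body slides under the lips, the cap up through the slot, over a floor sill 5 high (96 to 102 from the axis) that keeps it in. The hub (radius 48) is the stop.
- right_home (a point): point on the floor of the right lane, 70 from the axis, where the centre of a bottle's underside lies when it is fully home against the hub
- right_mouth (a point): outer end of the right lane on its floor's centre line, 125 from the axis; it runs straight to right_home. T-slot: 51 wide between walls, roofed by two lips (underside 82, top 87 above the table) with a slot 34 wide between them, open at the rim: the body slides under the lips, the cap up through the slot, over a floor sill 5 high (96 to 102 from the axis) that keeps it in. The hub (radius 48) is the stop.
- gate (a joint): angle (rad) of the steel gate lever about its vertical hinge: 0 is closed (bar across the fence gap, on its stop), 1.6 fully open (on its stop, bar pointing out from the carousel); grows counterclockwise seen from above; stiff (0.06 N m), stays where it is left. The bar is 128 long, 10 thick, 35 to 49 above the table.
- gate_hinge (a point): the gate lever's hinge axis, 42 above the table, 153 before and 75 to the -y side of the station's origin (station axes)
- gate_handle (a point): grip point of the gate lever's upright round black handle, 85 above the table, 55 from the hinge along the bar; the handle has diameter 16 and stands from 49 to 101 above the table
- beaker: bystander: clear glass beaker, diameter 70, 85 high, loose; origin centre of underside
- jar: bystander: amber jar with black lid, diameter 64, 60 high, loose; origin centre of underside
- blotter_box: bystander: cardboard box 60 x 110 x 35 high, loose; origin centre of underside

How it is judged (in metres and radians):
On the way, in this order (a step that is already met when the one before it is completed fails the run):
1. the gate is open (past 1.35 rad) (value of joint gate above 1.35 rad), for 0.2 s.
2. every bottle present stands home in a lane, with the gate still open ((horizontal distance between bottle0 and left_home below 0.014 m or horizontal distance between bottle0 and middle_home below 0.014 m or horizontal distance between bottle0 and right_home below 0.014 m) and height (world z) of bottle0 between 0.006 and 0.018 m and angle between each of bottle0, bottle1, bottle2's own z axis and vertical below 0.12 rad and (horizontal distance between bottle1 and left_home below 0.014 m or horizontal distance between bottle1 and middle_home below 0.014 m or horizontal distance between bottle1 and right_home below 0.014 m) and height (world z) of bottle1 between 0.006 and 0.018 m and (horizontal distance between bottle2 and left_home below 0.014 m or horizontal distance between bottle2 and middle_home below 0.014 m or horizontal distance between bottle2 and right_home below 0.014 m) and height (world z) of bottle2 between 0.006 and 0.018 m and value of joint gate above 1 rad), for 0.2 s.
3. the carousel is parked at its clockwise stop and the gate is closed (value of joint carousel below -1.47 rad and value of joint gate below 0.12 rad), for 0.2 s.
At the end, for the whole second after the job is handed in: Every bottle present stands upright (within 0.12 rad) and at rest on the carousel floor in a lane, its centre within 14 mm of that lane's home point; the carousel is within 0.1 rad of its clockwise stop (-1.571) and the gate within 0.12 rad of closed (0) (all of step 3 and (horizontal distance between bottle0 and left_home below 0.014 m or horizontal distance between bottle0 and middle_home below 0.014 m or horizontal distance between bottle0 and right_home below 0.014 m) and height (world z) of bottle0 between 0.006 and 0.018 m and angle between each of bottle0, bottle1, bottle2's own z axis and vertical below 0.12 rad and (horizontal distance between bottle1 and left_home below 0.014 m or horizontal distance between bottle1 and middle_home below 0.014 m or horizontal distance between bottle1 and right_home below 0.014 m) and height (world z) of bottle1 between 0.006 and 0.018 m and (horizontal distance between bottle2 and left_home below 0.014 m or horizontal distance between bottle2 and middle_home below 0.014 m or horizontal distance between bottle2 and right_home below 0.014 m) and height (world z) of bottle2 between 0.006 and 0.018 m and linear speed of each of bottle0, bottle1, bottle2 below 0.03 m/s); the robot touches nothing.
It fails at once if the beaker is moved more than 30 mm (distance of beaker from where it was at the start of the episode above 0.03 m).
It fails at once if the jar is moved more than 30 mm (distance of jar from where it was at the start of the episode above 0.03 m).
It fails at once if the blotter box is moved more than 30 mm (distance of blotter_box from where it was at the start of the episode above 0.03 m).
Of bottle0, bottle1, bottle2 only 2 to 3 are there at a start; the rules pass over those that are not, and their reading is None.
At some moment in a run one of bottle0, bottle1, bottle2 may be knocked a few centimetres aside while the robot is not near it.
Once in a run the grip may slacken for a moment while it holds something.
It also fails if it takes over 210 s, if anything falls off the work surface, if the arm or the gripper's body presses on something with over 40 N, if the wrist force passes 120 N, or if a joint passes its speed limit or range.

### The arm

A 6-joint arm with a two-finger parallel gripper is mounted at the origin on the work surface. World frame = base frame: x ahead of the robot, y to its left, z up, the work surface at z = 0. Lengths are in m, angles in degrees, forces in N, time in s.
With the tool pointing down it reaches from about 0.4 to 0.825 m from the base axis. Payload 7 kg.
Tool frame: the origin (TCP) lies between the finger pads; the fingertips stand 19 mm ahead of it and the grasp point (between the pads) is the TCP (r.tip_extent is the distance from the TCP to the fingertips, in m); z points along the fingers, y is the direction in which the jaws open and shut (so a half turn about z gives the same grasp; the last joint's range is limited). The gripper opens to 88 mm and grips with 3 to 60 N. Pads are 19 mm wide; open, the fingers measure 130 mm over their backs; the gripper's body (78 mm by 193 mm) begins 47 mm behind the grasp point.
Start: joints at [93.57, 20.546, 0.682, 0, -70.136, -16.507], TCP at [0.151, 0.658, 0.246] pointing down, gripper open.
Joint ranges: [-176.03, 176.03], [-82.01, 121.73], [-58.28, 71.71], [-173.87, 95.51], [-174.79, -0.11], [-173.66, 173.66]. Speed limits (degrees/s): [136.94, 136.94, 172.46, 180, 180, 180].

### API

Orientations are given as [roll, pitch, yaw] about the fixed x, y, z axes, in that order (R = Rz(yaw) Ry(pitch) Rx(roll)).
In Python, from plant import r, capture, workorder, spotter gives the robot as it stands.
- The arm moves only by the tool step_arm, never from a script. Its argument "motion" is a list of rows, each a list of 5 numbers: the finger opening in m, from 0 to 0.0876, then the shift along the tool's x, y, z in m, then the turn about the tool's z in rad. In form: [[grip, dx, dy, dz, roll], ...]. A call has 1 to 5 rows; each row is the pose to reach, as a shift and turn from the pose commanded when the call began, along the tool's axes at that moment; what a row does not reach only later rows make up. A row lasts 1/8 s, in which the tool goes at most 62.5 mm and 10.7 degrees, less where a joint would pass 70% of its speed; a pose out of reach is approached as far as the arm can. A call with a gripper value outside its range is refused whole. The fingers move at their own pace and stop on an object; "newtons" is the grip in N (left out, the last holds). Time passes only in rows, so rows that repeat a pose let the fingers close. It gives the time, the measured TCP pose, the force and the opening at its end, in the units of the state.
- r.get_state(): the state, without advancing time (a new reading comes with each control period).
- capture(name): name is "scene" or "top" or "wrist"; returns a dict with "image" (400x640x3 uint8, red, green, blue), "z_map" (400x640 float32, m along the optical axis (not along the pixel's ray), 0 where there is no reading), "fx", "fy", "cx", "cy" (pixels), "pose" (4x4, takes a point from camera to world coordinates). Camera axes: x right, y down, z forward; pixel columns grow to the right and rows downward; lengths in m; the calibration is good to about 2 mm. A picture is of the moment at which its call begins.
- workorder.close_job(): hands the job in, once; it reports no verdict.
Trained networks look in the newest picture that a camera, given by its name, has taken for a name from the list of things; names that differ only in an ending like _2 or _b are one class to them, and where a whole thing is asked for, a point or a joint stands for the part that bears it (a point fixed in the world has none). Each returns a list of dicts, best first, with "p" (0 to 1); they miss things now and then, are a little off and sometimes report something else, mostly with a low value. They report only what shows in the picture. A call takes as long as a camera call.
- spotter.regions_of(camera, label): "mask" (400x640 bool, what is visible of it).
- spotter.tip_of(camera, label): "location" ([x, y, z] in m, in world coordinates, good to about 4 mm: a listed point, or the origin of a listed thing).
The state is a dict: "time_s": time; "joints": joint angles; "qd": joint speeds; "joint_torque": joint torques, N m; "tcp_pos": TCP position; "eef_rot": TCP orientation; "contact_force": force on the tool from outside, world axes, zero at the start; "moment": the same for the moment, N m; "gripper_width": finger opening in m.
Only numpy, scipy, OpenCV 4.12 (cv2) and the standard library are available. Lean on these libraries where they do the work, as an engineer would, in place of code of your own. Each camera call takes 0.05 s, during which the arm holds its last target.

## Working session

There is one attempt and no reset: what is moved stays moved. The work goes in short steps, Python scripts to look and compute and a tool call to move; the robot and the scene stay as the last step left them, time stands still between calls to the robot, and variables do not carry over. Pictures are saved under pics/ and viewed, and the job is handed in when it is done.

Besides the shell and the picture viewer there is one more tool, called after ">>>" as name(argument=value, ...) on one line, values as JSON. step_arm: Moves the arm, as the interface text tells. Its arguments: {"type":"object","properties":{"motion":{"type":"array","items":{"type":"array","items":{"type":"number"}}},"newtons":{"type":"number"}},"required":["motion"]}

```bash
ls; mkdir -p pics; cat > h.py <<'E'
import numpy as np, cv2
from plant import r, capture, workorder, spotter
def save(c,name):
    cv2.imwrite('pics/'+name, c['image'][:,:,::-1])
def st():
    s=r.get_state(); print('t',round(s['time_s'],2),'tcp',np.round(s['tcp_pos'],4),'rot',np.round(s['eef_rot'],2),'F',np.round(s['contact_force'],1),'w',round(s['gripper_width'],4),'j',np.round(s['joints'],1)); return s
E
python3 - <<'E'
from h import *
st()
for n in ['scene','top','wrist']:
    c=capture(n); save(c,n+'0.png'); print(n,np.round(c['pose'],3).tolist(),c['fx'])
    for l in ['bottle0','station','carousel_grip','left_home','middle_home','right_home','left_mouth','middle_mouth','right_mouth','gate_handle','gate_hinge','beaker','jar','blotter_box']:
        try:
            print(l,[(round(d['p'],2),np.round(d['location'],3).tolist()) for d in spotter.tip_of(n,l)])
        except Exception as e: print(l,e)
E
```

```text
pics
t 0.0 tcp [0.151  0.6574 0.2446] rot [ 1.7991e+02 -1.0000e-02 -1.2940e+01] F [-0.3  0.4 -0.3] w 0.0873 j [ 93.6  20.6   0.6  -0.  -70.1 -16.5]
scene [[-0.144, 0.841, -0.521, 1.139], [0.99, 0.128, -0.067, 0.07], [0.01, -0.525, -0.851, 1.013], [0.0, 0.0, 0.0, 1.0]] 366.45312550637124
bottle0 [(0.84, [0.47, 0.365, -0.001]), (0.7, [0.557, 0.339, -0.003]), (0.64, [0.452, 0.259, 0.001]), (0.55, [0.616, -0.061, 0.012])]
station [(0.97, [0.673, -0.03, -0.001])]
carousel_grip [(0.76, [0.674, -0.028, 0.123]), (0.21, [0.538, -0.132, 0.039])]
left_home [(0.64, [0.617, 0.01, 0.013])]
middle_home [(0.7, [0.614, -0.062, 0.012]), (0.53, [0.566, -0.091, 0.009])]
right_home [(0.81, [0.674, -0.1, 0.013])]
left_mouth [(0.66, [0.566, 0.039, 0.013]), (0.48, [0.619, 0.006, 0.013])]
middle_mouth [(0.68, [0.565, -0.093, 0.011])]
right_mouth [(0.77, [0.673, -0.156, 0.01]), (0.53, [0.557, 0.337, -0.003])]
gate_handle [(0.8, [0.507, -0.082, 0.081])]
gate_hinge [(0.68, [0.538, -0.128, 0.038]), (0.6, [0.57, -0.351, -0.0])]
beaker [(0.53, [0.673, -0.158, 0.013])]
jar [(0.73, [0.661, -0.396, -0.001])]
blotter_
[... 565 characters left out ...]
 (0.34, [0.51, -0.084, 0.083])]
right_mouth [(0.87, [0.67, -0.153, 0.01])]
gate_handle [(0.49, [0.511, -0.083, 0.083])]
gate_hinge [(0.77, [0.538, -0.13, 0.041]), (0.75, [0.448, 0.26, 0.003]), (0.75, [0.561, 0.034, 0.01]), (0.49, [0.608, 0.006, 0.01])]
beaker [(0.8, [0.568, -0.353, 0.004])]
jar [(0.88, [0.656, -0.393, 0.004])]
blotter_box [(0.69, [0.682, 0.408, 0.002])]
wrist [[-0.224, -0.937, -0.269, 0.224], [-0.975, 0.216, 0.061, 0.64], [0.001, 0.276, -0.961, 0.386], [0.0, 0.0, 0.0, 1.0]] 315.9662682543106
bottle0 []
station []
carousel_grip []
left_home []
middle_home []
right_home []
left_mouth []
middle_mouth []
right_mouth []
gate_handle []
gate_hinge []
beaker []
jar []
blotter_box []
```

View pics/scene0.png

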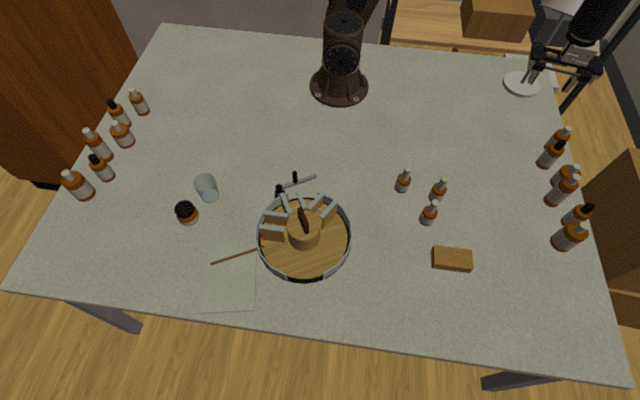

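View pics/top0.png

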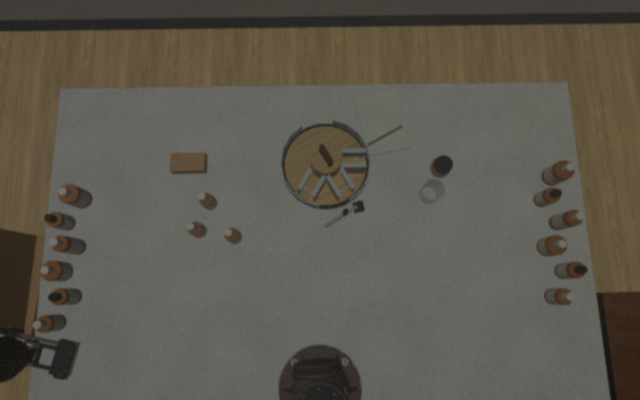

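```bash
cat >> h.py <<'E'
def go(x,y,z,yaw=None):
    s=r.get_state(); p=np.array(s['tcp_pos']); 
    from scipy.spatial.transform import Rotation as R
    M=R.from_euler('xyz',s['eef_rot'],degrees=True).as_matrix()
    d=M.T@(np.array([x,y,z])-p)
    roll=0 if yaw is None else -np.radians((yaw-s['eef_rot'][2]+180)%360-180)
    print('SHIFT',np.round(d,4),'roll',round(roll,3),'yaw',round(s['eef_rot'][2],2))
E
python3 -c "
from h import *
go(.49,.33,.25,10.6)"
```

```text
SHIFT [ 0.4037  0.2437 -0.0044] roll -0.411 yaw -12.93
```

>>> step_arm(motion=[[0.06, 0.404, 0.244, -0.004, -0.411], [0.06, 0.404, 0.244, -0.004, -0.411], [0.06, 0.404, 0.244, -0.004, -0.411], [0.06, 0.404, 0.244, -0.004, -0.411], [0.06, 0.404, 0.244, -0.004, -0.411]])

```text
time_s: 2.88
tcp_pos: [0.3768, 0.439, 0.2486]
eef_rot: [-180.0, -0.0, 10.6]
contact_force: [0.1, 0.8, 0.7]
gripper_width: 0.0604
```

```bash
python3 -c "
from h import *
go(.45,.31,.25,10.6)"
```

```text
SHIFT [ 0.0481  0.1403 -0.0015] roll 0.001 yaw 10.64
```

>>> step_arm(motion=[[0.06, 0.048, 0.14, 0, 0], [0.06, 0.048, 0.14, 0, 0], [0.06, 0.048, 0.14, 0, 0], [0.06, 0.048, 0.14, 0, 0]])

```text
time_s: 3.38
tcp_pos: [0.4494, 0.3102, 0.2485]
eef_rot: [-180.0, -0.0, 10.5]
contact_force: [-0.0, 1.0, -0.6]
gripper_width: 0.0601
```

```bash
python3 -c "
from h import *
st()
c=capture('wrist'); save(c,'w1.png'); np.savez('w1.npz',**{k:c[k] for k in c})
print([(round(d['p'],2),np.round(d['location'],4).tolist()) for d in spotter.tip_of('wrist','bottle0')])
"
```

```text
t 3.38 tcp [0.4494 0.3102 0.2485] rot [-1.7998e+02 -3.0000e-02  1.0460e+01] F [-0.   1.  -0.6] w 0.0601 j [ 55.2   8.3 -15.4   0.  -66.2  45.3]
[(0.77, [0.4512, 0.2569, 0.0004]), (0.62, [0.4646, 0.3679, 0.0067]), (0.58, [0.5579, 0.3402, -0.0027])]
```

View pics/w1.png

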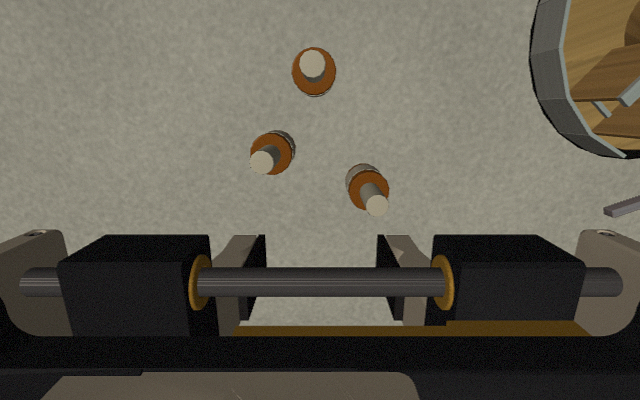

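```bash
cat >> h.py <<'E'
def cloud(c):
    h,w=c['z_map'].shape; v,u=np.mgrid[:h,:w]; z=c['z_map']
    P=np.stack([(u-c['cx'])/c['fx']*z,(v-c['cy'])/c['fy']*z,z],-1)
    W=P@c['pose'][:3,:3].T+c['pose'][:3,3]; W[z<=0]=np.nan
    return W
def blobs(c,zlo,zhi,box,minpx=8):
    W=cloud(c); m=(W[...,2]>zlo)&(W[...,2]<zhi)&(W[...,0]>box[0])&(W[...,0]<box[1])&(W[...,1]>box[2])&(W[...,1]<box[3])
    n,L=cv2.connectedComponents(m.astype(np.uint8),connectivity=8)
    out=[]
    for i in range(1,n):
        p=W[L==i]
        if len(p)<minpx: continue
        (cx,cy),rad=cv2.minEnclosingCircle(p[:,:2].astype(np.float32))
        out.append((len(p),p.mean(0),(cx,cy),rad)); print(len(p),'mean',np.round(p.mean(0),4),'circ',np.round((cx,cy),4),'r',round(rad,4))
    return out
def caps(c,zc=0.110,box=(0.3,0.8,-0.2,0.6)):
    return blobs(c,zc-0.007,zc+0.007,box)
E
python3 -c "
from h import *
c=dict(np.load('w1.npz')); caps(c,box=(.3,.75,.2,.5))
go(.49,-.06,.25)"
```

```text
599 mean [0.556  0.3364 0.1105] circ [0.5562 0.3365] r 0.011
483 mean [0.469  0.3661 0.1105] circ [0.4682 0.3664] r 0.0111
445 mean [0.449  0.2574 0.1104] circ [0.4481 0.2566] r 0.011
SHIFT [-0.0277  0.3732 -0.0018] roll 0 yaw 10.58
```

>>> step_arm(motion=[[0.06, -0.028, 0.373, 0, 0], [0.06, -0.028, 0.373, 0, 0], [0.06, -0.028, 0.373, 0, 0], [0.06, -0.028, 0.373, 0, 0], [0.06, -0.028, 0.373, 0, 0]])

```text
time_s: 4.1
tcp_pos: [0.4832, 0.0005, 0.2486]
eef_rot: [-180.0, -0.1, 10.7]
contact_force: [0.5, 0.0, -0.6]
gripper_width: 0.0602
```

>>> step_arm(motion=[[0.06, 0, 0.06, 0, 0], [0.06, 0, 0.06, 0, 0], [0.06, 0, 0.06, 0, 0]])

```text
time_s: 4.47
tcp_pos: [0.4942, -0.0573, 0.2481]
eef_rot: [-180.0, 0.0, 10.6]
contact_force: [0.4, 0.3, 1.5]
gripper_width: 0.0602
```

```bash
python3 -c "
from h import *
st()
c=capture('wrist'); save(c,'w2.png'); np.savez('w2.npz',**{k:c[k] for k in c})
print('bar/handle');blobs(c,.096,.106,(.4,.6,-.2,.1)); print('bar');blobs(c,.135,.145,(.55,.75,-.15,.1))
print('lips');blobs(c,.084,.091,(.5,.75,-.2,.15))
W=cloud(c)
"
```

```text
t 4.47 tcp [ 0.4942 -0.0573  0.2481] rot [-1.7999e+02  1.0000e-02  1.0600e+01] F [0.4 0.3 1.5] w 0.0602 j [ 16.1   3.6 -20.9  -0.  -65.5  84.5]
bar/handle
230 mean [ 0.5086 -0.084   0.1015] circ [ 0.5079 -0.0844] r 0.008
bar
lips
1452 mean [0.6109 0.0333 0.0876] circ [0.6102 0.0344] r 0.0371
2692 mean [ 0.642  -0.0345  0.0877] circ [ 0.6542 -0.0328] r 0.0438
2808 mean [ 0.631  -0.1043  0.0877] circ [ 0.6226 -0.1155] r 0.049
2470 mean [ 0.5876 -0.0285  0.0877] circ [ 0.5732 -0.0287] r 0.0486
19 mean [ 0.513  -0.0798  0.0876] circ [ 0.5118 -0.0802] r 0.0056
```

View pics/w2.png

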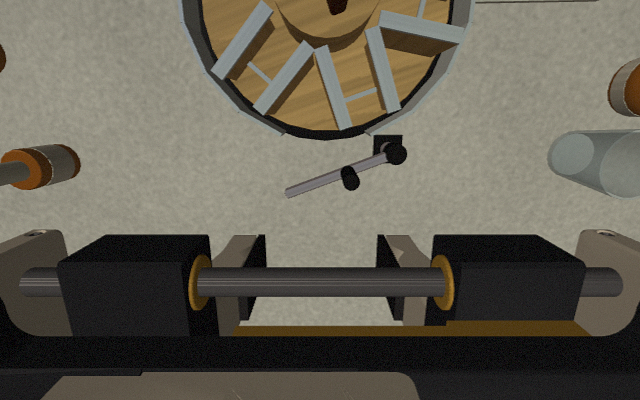

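```bash
python3 -c "
from h import *
from scipy.optimize import least_squares
c=dict(np.load('w2.npz'));W=cloud(c)
m=(abs(W[...,2]-.048)<.003)&(abs(np.hypot(W[...,0]-.672,W[...,1]+.029)-.139)<.008)
p=W[m][:,:2]; print(len(p))
f=lambda q:np.hypot(p[:,0]-q[0],p[:,1]-q[1])-.139
s=least_squares(f,[.672,-.029],loss='soft_l1',f_scale=.002); print(s.x,np.abs(f(s.x)).mean())
C=s.x
a=np.degrees(np.arctan2(p[:,1]-C[1],p[:,0]-C[0]))%360
a=np.sort(a); g=np.diff(a); i=np.argsort(g)[-4:]; print([(round(a[k],1),round(a[k+1],1)) for k in i])
print('gap half angle exp',np.degrees(np.arcsin(45/139)))
print('hinge'); b=blobs(c,.04,.075,(.5,.58,-.16,-.06))
# gate bar
m=(abs(W[...,2]-.049)<.004)&(W[...,0]>.42)&(W[...,0]<.56)&(W[...,1]>-.15)&(W[...,1]<.03)&(np.hypot(W[...,0]-C[0],W[...,1]-C[1])>.15)
q=W[m][:,:2].astype(np.float32); print(len(q),cv2.minAreaRect(q),cv2.fitLine(q,cv2.DIST_HUBER,0,.01,.01).ravel())
# lips
for (n,mn,ci,rd) in []:pass
m=(abs(W[...,2]-.0875)<.003)&(W[...,0]>.5); n,L=cv2.connectedComponents(m.astype(np.uint8))
for i in range(1,n):
  k=W[L==i][:,:2].astype(np.float32)
  if len(k)>300:
    l=cv2.fitLine(k,cv2.DIST_L2,0,.01,.01).ravel(); print(np.round(l,4),np.degrees(np.arctan2(l[1],l[0])))
"
```

```text
1675
[ 0.67251637 -0.02962514] 0.0012356318036863317
[(np.float64(235.4), np.float64(235.8)), (np.float64(144.3), np.float64(144.7)), (np.float64(221.6), np.float64(222.0)), (np.float64(171.0), np.float64(210.1))]
gap half angle exp 18.88931673201716
hinge
216 mean [ 0.5655 -0.1169  0.048 ] circ [ 0.5653 -0.118 ] r 0.023
10 mean [ 0.5565 -0.0621  0.0566] circ [ 0.5562 -0.0622] r 0.0041
903 mean [ 0.5262 -0.1113  0.0516] circ [ 0.5209 -0.1014] r 0.0448
945 ((0.5034608840942383, -0.08248096704483032), (0.021996907889842987, 0.13742151856422424), 34.2244873046875) [ 0.52720743 -0.84973663  0.50320375 -0.07519387]
[ 0.8632 -0.5048  0.6108  0.0334] -30.317455
[ 0.168  -0.9858  0.642  -0.0345] -80.32792
[ 0.8218 -0.5698  0.631  -0.1043] -34.73456
[ 0.0171 -0.9999  0.5876 -0.0285] -89.02262
[ 0.8962  0.4436  0.5648 -0.3335] 26.333237
```

```bash
python3 -c "
from h import *
go(.5082,-.0842,.083)
from math import *
hx,hy=.5358,-.1313
for t in (132,144,156,168,180,190,197):
  a=radians(t);b=radians(120.4); d=np.array([cos(a)-cos(b),sin(a)-sin(b)])*.055
  y=radians(10.6); print(t,np.round([d@[cos(y),sin(y)],d@[sin(y),-cos(y)]],4))
"
```

```text
SHIFT [0.0086 0.0296 0.1651] roll 0 yaw 10.68
132 [-0.01    0.0048]
144 [-0.0192  0.0118]
156 [-0.0266  0.0205]
168 [-0.0321  0.0306]
180 [-0.0354  0.0416]
190 [-0.0364  0.0512]
197 [-0.036   0.0579]
```

>>> step_arm(motion=[[0.06, 0.009, 0.03, 0, 0], [0.06, 0.009, 0.03, 0.06, 0], [0.06, 0.009, 0.03, 0.12, 0], [0.06, 0.009, 0.03, 0.165, 0], [0.06, 0.009, 0.03, 0.165, 0]])

```text
time_s: 5.15
tcp_pos: [0.5063, -0.0843, 0.0806]
eef_rot: [-180.0, 0.4, 10.8]
contact_force: [-0.1, 0.1, 0.3]
gripper_width: 0.0598
```

>>> step_arm(motion=[[0, 0, 0, 0, 0], [0, 0, 0, 0, 0], [0, 0, 0, 0, 0], [0, 0, 0, 0, 0]], newtons=20)

```text
time_s: 5.65
tcp_pos: [0.5088, -0.0856, 0.0841]
eef_rot: [-180.0, -0.1, 10.6]
contact_force: [0.5, -0.5, 0.1]
gripper_width: 0.0257
```

>>> step_arm(motion=[[0, 0, 0, 0, 0], [0, 0, 0, 0, 0], [0, 0, 0, 0, 0]])

```text
time_s: 6.02
tcp_pos: [0.5075, -0.0843, 0.0836]
eef_rot: [-179.9, 0.0, 10.6]
contact_force: [-6.6, 12.8, 10.6]
gripper_width: 0.0156
```

>>> step_arm(motion=[[0, -0.01, 0.005, 0, 0], [0, -0.019, 0.012, 0, 0], [0, -0.027, 0.0205, 0, 0], [0, -0.032, 0.031, 0, 0], [0, -0.0355, 0.042, 0, 0]])

```text
time_s: 6.65
tcp_pos: [0.4787, -0.1333, 0.0831]
eef_rot: [-179.9, 0.2, 10.6]
contact_force: [-7.0, 6.1, 6.0]
gripper_width: 0.0156
```

>>> step_arm(motion=[[0, -0.001, 0.009, 0, 0], [0, 0, 0.014, 0, 0], [0, 0, 0.014, 0, 0]])

```text
time_s: 7.02
tcp_pos: [0.48, -0.1438, 0.0829]
eef_rot: [-179.6, 0.3, 10.5]
contact_force: [-16.9, 37.6, 22.2]
gripper_width: 0.0159
```

```bash
python3 -c "
from h import *
s=st(); p=s['tcp_pos']; a=np.degrees(np.arctan2(p[1]+.1313,p[0]-.5358))%360; print(a,(a-100.55)/57.3)
"
```

```text
t 7.03 tcp [ 0.48   -0.1438  0.0829] rot [-179.63    0.28   10.47] F [-16.9  37.6  22.2] w 0.0159 j [  5.6  14.4 -32.4  -0.5 -43.4  95.3]
192.63337386111706 1.6070396834400884
```

>>> step_arm(motion=[[0.05, 0, -0.006, 0, 0], [0.05, 0, -0.006, 0, 0], [0.05, 0, -0.006, 0, 0], [0.05, 0, -0.006, 0, 0]])

```text
time_s: 7.52
tcp_pos: [0.4828, -0.1417, 0.0831]
eef_rot: [180.0, 0.0, 10.6]
contact_force: [-0.1, -0.1, -0.4]
gripper_width: 0.0478
```

>>> step_arm(motion=[[0.05, 0, 0, -0.06, 0], [0.05, 0, 0, -0.12, 0], [0.05, 0, 0, -0.16, 0]])

```text
time_s: 7.9
tcp_pos: [0.4833, -0.1418, 0.2462]
eef_rot: [180.0, -0.2, 10.6]
contact_force: [0.6, -0.5, -0.6]
gripper_width: 0.0499
```

```bash
python3 -c "
from h import *
s=st(); go(.6725,-.0296,.24,29.6)
"
```

```text
t 7.9 tcp [ 0.4833 -0.1418  0.2462] rot [ 1.7996e+02 -1.6000e-01  1.0600e+01] F [ 0.6 -0.5 -0.6] w 0.0499 j [  6.1   4.1 -20.6   0.  -65.1  94.5]
SHIFT [ 0.2066 -0.0755  0.0067] roll -0.332 yaw 10.6
```

>>> step_arm(motion=[[0.05, 0.1, -0.0375, 0, -0.166], [0.05, 0.1, -0.0375, 0, -0.332], [0.05, 0.1, -0.0375, 0, -0.332]])

```text
time_s: 8.28
tcp_pos: [0.576, -0.085, 0.2422]
eef_rot: [-180.0, 0.1, 29.8]
contact_force: [-1.4, -0.3, -0.4]
gripper_width: 0.05
```

```bash
python3 -c "
from h import *
c=capture('wrist'); save(c,'w3.png'); np.savez('w3.npz',**{k:c[k] for k in c})
W=cloud(c); m=(abs(W[...,2]-.140)<.005)&(np.hypot(W[...,0]-.6725,W[...,1]+.0296)<.06)
q=W[m]; print(len(q),q.mean(0)); 
R=cv2.minAreaRect((q[:,:2]*1000).astype(np.float32)); print(R)
l=cv2.fitLine(q[:,:2].astype(np.float32),cv2.DIST_L2,0,.01,.01).ravel(); print(np.degrees(np.arctan2(l[1],l[0])))
print(gate:=blobs(c,.096,.106,(.4,.6,-.2,.1)))
go(.6725,-.0296,.24,29.6)
"
```

```text
1841 [ 0.67391753 -0.02903558  0.14035644]
((673.0222778320312, -29.525291442871094), (61.766841888427734, 13.902934074401855), 29.47478675842285)
30.119066
82 mean [ 0.4806 -0.1442  0.102 ] circ [ 0.4816 -0.1438] r 0.0073
[(82, array([ 0.48057401, -0.14424995,  0.10196519]), (0.48161351680755615, -0.14375974237918854), 0.007282780017703772)]
SHIFT [ 0.1127 -0.0003  0.002 ] roll 0.001 yaw 29.65
```

View pics/w3.png

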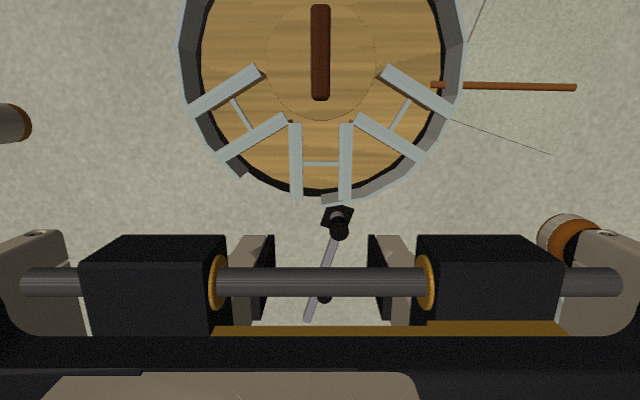

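>>> step_arm(motion=[[0.05, 0.06, 0, 0, 0], [0.05, 0.1125, 0, 0, 0], [0.05, 0.1125, 0, 0.06, 0], [0.05, 0.1125, 0, 0.12, 0], [0.05, 0.1125, 0, 0.12, 0]])

```text
time_s: 8.95
tcp_pos: [0.6679, -0.0317, 0.1184]
eef_rot: [-179.8, 0.6, 29.5]
contact_force: [-0.5, 0.2, 1.0]
gripper_width: 0.0501
```

>>> step_arm(motion=[[0, 0, 0, 0, 0], [0, 0, 0, 0, 0], [0, 0, 0, 0, 0], [0, 0, 0, 0, 0], [0, 0, 0, 0, 0]], newtons=40)

```text
time_s: 9.57
tcp_pos: [0.6719, -0.0297, 0.1244]
eef_rot: [-180.0, -0.1, 29.7]
contact_force: [-4.0, 4.6, 6.7]
gripper_width: 0.0139
```

>>> step_arm(motion=[[0, 0, 0, 0, -0.15], [0, 0, 0, 0, -0.3], [0, 0, 0, 0, -0.45], [0, 0, 0, 0, -0.6], [0, 0, 0, 0, -0.73]])

```text
time_s: 10.2
tcp_pos: [0.6728, -0.0304, 0.1244]
eef_rot: [179.9, -0.0, 71.7]
contact_force: [1.7, 0.9, 3.9]
gripper_width: 0.014
```

>>> step_arm(motion=[[0, 0, 0, 0, 0], [0, 0, 0, 0, 0]])

```text
time_s: 10.45
tcp_pos: [0.6728, -0.0304, 0.1244]
eef_rot: [179.9, -0.1, 71.2]
contact_force: [0.3, 0.2, 5.6]
gripper_width: 0.0141
```

>>> step_arm(motion=[[0.05, 0, 0, 0, 0], [0.05, 0, 0, 0, 0], [0.05, 0, 0, 0, 0], [0.05, 0, 0, -0.05, 0], [0.05, 0, 0, -0.11, 0]])

```text
time_s: 11.08
tcp_pos: [0.671, -0.0306, 0.2328]
eef_rot: [-179.8, 0.1, 71.4]
contact_force: [1.5, 0.5, 0.9]
gripper_width: 0.0496
```

```bash
python3 -c "
from h import *
s=st(); 
c=capture('wrist'); save(c,'w4.png')
c=capture('scene'); save(c,'s4.png'); caps(c,box=(.35,.75,.1,.5))
go(.4483,.2568,.22,10.6)
"
```

```text
t 11.07 tcp [ 0.671  -0.0306  0.2328] rot [-1.7981e+02  1.1000e-01  7.1430e+01] F [1.5 0.5 0.9] w 0.0496 j [ 14.   20.8  -0.6  -0.  -68.8 147.5]
40 mean [0.449  0.2559 0.1097] circ [0.4478 0.2564] r 0.0108
42 mean [0.4697 0.3658 0.1094] circ [0.4685 0.3677] r 0.0122
49 mean [0.5575 0.3357 0.1099] circ [0.5566 0.3364] r 0.0109
SHIFT [ 0.2003 -0.3067  0.0186] roll 1.063 yaw 71.49
```

View pics/s4.png

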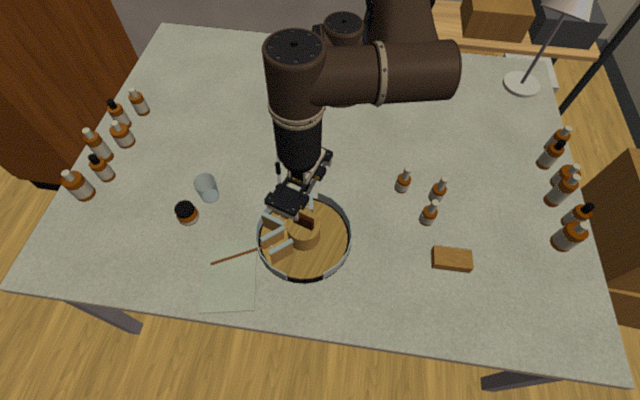

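>>> step_arm(motion=[[0.05, 0.2, -0.307, 0.01, 1.063], [0.05, 0.2, -0.307, 0.01, 1.063], [0.05, 0.2, -0.307, 0.01, 1.063], [0.05, 0.2, -0.307, 0.01, 1.063], [0.05, 0.2, -0.307, 0.01, 1.063]])

```text
time_s: 11.8
tcp_pos: [0.4914, 0.1984, 0.2253]
eef_rot: [-180.0, -0.0, 21.4]
contact_force: [0.0, -0.1, -0.1]
gripper_width: 0.0505
```

```bash
python3 -c "
from h import *
go(.4483,.2568,.2,10.6)
"
```

```text
SHIFT [-0.0188 -0.0701  0.0253] roll 0.189 yaw 21.4
```

>>> step_arm(motion=[[0.05, -0.019, -0.07, 0.025, 0.189], [0.05, -0.019, -0.07, 0.025, 0.189], [0.05, -0.019, -0.07, 0.025, 0.189]])

```text
time_s: 12.18
tcp_pos: [0.4481, 0.256, 0.1999]
eef_rot: [180.0, 0.0, 11.0]
contact_force: [0.7, -0.4, -0.2]
gripper_width: 0.0504
```

```bash
python3 -c "
from h import *
st()
go(.4483,.2568,.098,10.6)
c=capture('top');  caps(c,box=(.35,.75,.1,.5))
c=capture('wrist');  caps(c,box=(.35,.75,.1,.5))
"
```

```text
t 12.18 tcp [0.4481 0.256  0.1999] rot [1.7997e+02 4.0000e-02 1.1040e+01] F [ 0.7 -0.4 -0.2] w 0.0504 j [ 51.6   7.7 -22.9  -0.  -59.4  49.5]
SHIFT [ 0.0005 -0.0008  0.1019] roll 0.008 yaw 11.04
993 mean [0.5559 0.3356 0.1103] circ [0.556  0.3362] r 0.011
777 mean [0.4691 0.3652 0.1101] circ [0.4684 0.3663] r 0.0111
649 mean [0.4492 0.2567 0.1104] circ [0.4482 0.2565] r 0.011
```

>>> step_arm(motion=[[0.05, 0.0005, -0.0005, 0.05, 0.01], [0.05, 0.0005, -0.0005, 0.09, 0.01], [0.05, 0.0005, -0.0005, 0.102, 0.01], [0.05, 0.0005, -0.0005, 0.102, 0.01]])

```text
time_s: 12.78
tcp_pos: [0.4501, 0.2553, 0.0985]
eef_rot: [180.0, 0.0, 10.3]
contact_force: [-0.6, 0.5, 0.7]
gripper_width: 0.0503
```

>>> step_arm(motion=[[0.0, 0, 0, 0, 0], [0, 0, 0, 0, 0], [0, 0, 0, 0, 0], [0, 0, 0, 0, 0], [0, 0, 0, 0, 0]], newtons=35)

```text
time_s: 13.4
tcp_pos: [0.4498, 0.2561, 0.0989]
eef_rot: [-180.0, -0.1, 10.4]
contact_force: [-0.3, 0.7, 4.4]
gripper_width: 0.0213
```

```bash
python3 -c "
from h import *
go(.4565,-.0698,.108,10.6)
"
```

```text
SHIFT [-0.052   0.3218 -0.0093] roll -0.004 yaw 10.36
```

>>> step_arm(motion=[[0, 0, 0, -0.01, 0], [0, -0.008, 0.04, -0.01, -0.004], [0, -0.016, 0.09, -0.01, -0.004], [0, -0.024, 0.14, -0.01, -0.004], [0, -0.031, 0.19, -0.01, -0.004]])

```text
time_s: 14.02
tcp_pos: [0.4527, 0.0618, 0.1088]
eef_rot: [-180.0, -0.0, 10.6]
contact_force: [0.7, 0.3, -0.4]
gripper_width: 0.0211
```

>>> step_arm(motion=[[0, -0.008, 0.05, 0, 0], [0, -0.016, 0.1, 0, 0], [0, -0.021, 0.132, 0, 0], [0, -0.021, 0.132, 0, 0]])

```text
time_s: 14.52
tcp_pos: [0.4561, -0.0722, 0.1086]
eef_rot: [180.0, 0.0, 10.4]
contact_force: [-0.2, 1.0, -1.5]
gripper_width: 0.0213
```

```bash
python3 -c "
from h import *
st()
go(.4565,-.0698,.119,10.55)
c=capture('wrist'); save(c,'w5.png')
c=capture('top'); save(c,'t5.png');c=capture('scene'); caps(c,box=(.35,.75,.1,.5))
"
```

```text
t 14.53 tcp [ 0.4561 -0.0722  0.1086] rot [1.800e+02 4.000e-02 1.037e+01] F [-0.2  1.  -1.5] w 0.0213 j [ 15.5   8.7 -36.   -0.  -45.4  84.8]
SHIFT [ 0.0008 -0.0023 -0.0104] roll -0.003 yaw 10.37
39 mean [0.4692 0.3662 0.1097] circ [0.4685 0.3666] r 0.0106
45 mean [0.5569 0.336  0.1104] circ [0.5561 0.3368] r 0.0114
```

View pics/w5.png

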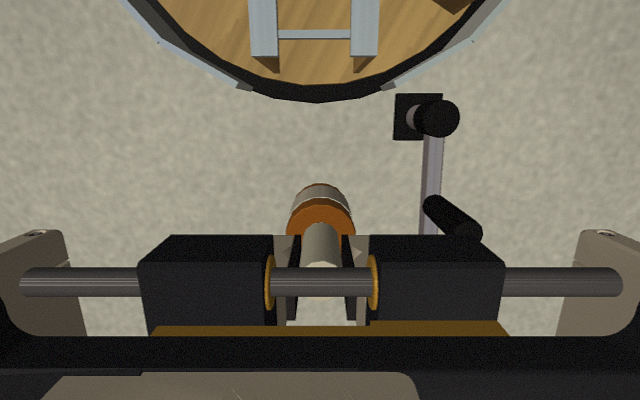

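```bash
cat >> h.py <<'E'
C=np.array([.6728,-.0295]); YAW=10.55
def tost(W,yaw=YAW):
    a=np.radians(yaw); d=W[...,:2]-C
    return np.stack([d[...,0]*np.cos(a)+d[...,1]*np.sin(a),-d[...,0]*np.sin(a)+d[...,1]*np.cos(a)],-1)
def lane(c):
    """slot centreline in station frame near -x"""
    W=cloud(c); S=tost(W); m=(abs(W[...,2]-.087)<.004)&(S[...,0]<-.06)&(S[...,0]>-.135)&(abs(S[...,1])<.04)
    p=S[m]; L=p[p[:,1]>0]; Rr=p[p[:,1]<0]
    for lo in np.arange(-.135,-.06,.01):
        a=L[(L[:,0]>=lo)&(L[:,0]<lo+.01),1]; b=Rr[(Rr[:,0]>=lo)&(Rr[:,0]<lo+.01),1]
        if len(a)>5 and len(b)>5: print('x',round(lo+.005,3),'edges',round(np.percentile(a,2),4),round(np.percentile(b,98),4),'mid',round((np.percentile(a,2)+np.percentile(b,98))/2,4))
E
python3 -c "
from h import *
c=capture('wrist'); lane(c)
s=r.get_state(); print(tost(np.array(s['tcp_pos'])))
W=cloud(c);S=tost(W);m=(abs(W[...,2]-.048)<.003)&(abs(np.hypot(S[...,0],S[...,1])-.139)<.006)&(S[...,0]<-.08); a=np.degrees(np.arctan2(S[m][:,1],-S[m][:,0])); a.sort(); g=np.diff(a);k=g.argmax();print('gap',a[k],a[k+1])
"
```

```text
x -0.12 edges 0.0169 -0.0171 mid -0.0001
x -0.11 edges 0.0169 -0.0172 mid -0.0002
x -0.1 edges 0.0169 -0.0171 mid -0.0001
[-2.19829055e-01 -8.59161330e-05]
gap -19.444594255905532 19.243300181846024
```

```bash
python3 -c "
from h import *
c=capture('wrist'); W=cloud(c);S=tost(W)
m=(S[...,0]>-.25)&(S[...,0]<-.18)&(abs(S[...,1])<.03)
for lo,hi in((.02,.04),(.04,.055),(.06,.07),(.07,.09),(.1,.125)):
  k=m&(W[...,2]>lo)&(W[...,2]<hi); p=S[k]
  if len(p)>5: print(lo,len(p),'y',np.round(np.percentile(p[:,1],[1,99]),4),'x',np.round(np.percentile(p[:,0],[1,99]),4), W[k][:,2].max())
go(.4565,-.0698,.119,10.55)
"
```

```text
0.02 313 y [-0.0202  0.0199] x [-0.2125 -0.199 ] 0.03993560093714771
0.04 402 y [-0.0214  0.0205] x [-0.216  -0.1991] 0.05499140162440341
0.06 1612 y [-0.0207  0.0196] x [-0.2255 -0.1999] 0.06999941013641928
0.07 461 y [-0.0118  0.0117] x [-0.2201 -0.204 ] 0.08998182822663464
0.1 2180 y [-0.0229  0.0212] x [-0.2307 -0.2083] 0.1249326497615571
SHIFT [-0.0002  0.0001 -0.0105] roll 0.001 yaw 10.62
```

>>> step_arm(motion=[[0, 0, 0, -0.0105, 0], [0, 0.02, 0, -0.0105, 0], [0, 0.04, 0, -0.0105, 0], [0, 0.055, 0, -0.0105, 0], [0, 0.06, 0, -0.0105, 0]])

```text
time_s: 15.4
tcp_pos: [0.5163, -0.0589, 0.1191]
eef_rot: [180.0, -0.0, 10.6]
contact_force: [-0.5, 0.2, -0.9]
gripper_width: 0.0211
```

```bash
python3 -c "
from h import *
s=st();print(tost(np.array(s['tcp_pos'])))
c=capture('wrist'); save(c,'w6.png'); W=cloud(c);S=tost(W)
m=(S[...,0]>-.16)&(S[...,0]<-.135)&(abs(S[...,1])<.019)&(W[...,2]>.05)
z=W[m][:,2]; print(np.histogram(z,bins=np.arange(.06,.1,.002)))
"
```

```text
t 15.4 tcp [ 0.5163 -0.0589  0.1191] rot [180.   -0.   10.6] F [-0.5  0.2 -0.9] w 0.0211 j [ 15.2  13.  -28.4   0.  -48.6  85.4]
[-0.15919396 -0.00022991]
(array([  43,   54,   96,   45,   49,   47,   52,   57,  157, 1150,   92,
         42,   37,   44,   46,   39,   42,   54,   49,   48]), array([0.06 , 0.062, 0.064, 0.066, 0.068, 0.07 , 0.072, 0.074, 0.076,
       0.078, 0.08 , 0.082, 0.084, 0.086, 0.088, 0.09 , 0.092, 0.094,
       0.096, 0.098, 0.1  ]))
```

View pics/w6.png

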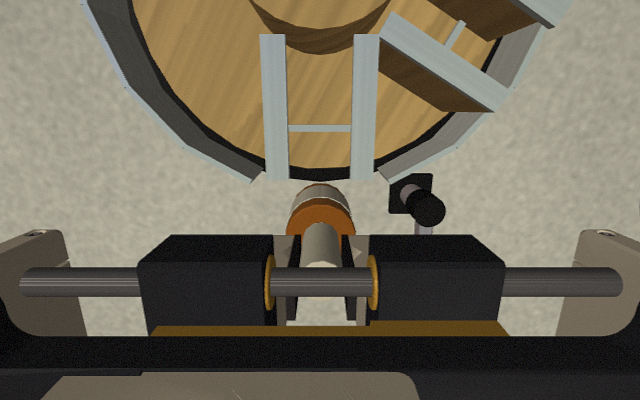

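>>> step_arm(motion=[[0, 0.018, 0, 0, 0], [0, 0.036, 0, 0, 0], [0, 0.054, 0, 0, 0], [0, 0.072, 0, 0, 0], [0, 0.0865, 0, 0, 0]])

```text
time_s: 16.08
tcp_pos: [0.602, -0.0433, 0.1187]
eef_rot: [180.0, 0.0, 10.6]
contact_force: [-0.1, -0.5, -1.2]
gripper_width: 0.021
```

>>> step_arm(motion=[[0, 0.001, 0, 0, 0], [0, 0.001, 0, 0, 0]])

```text
time_s: 16.32
tcp_pos: [0.6012, -0.0434, 0.1186]
eef_rot: [-180.0, 0.0, 10.6]
contact_force: [-0.4, 0.4, -2.0]
gripper_width: 0.0214
```

```bash
python3 -c "
from h import *
s=st();print(tost(np.array(s['tcp_pos'])))
c=capture('wrist'); save(c,'w7.png')
"
```

```text
t 16.32 tcp [ 0.6012 -0.0434  0.1186] rot [-1.7999e+02  5.0000e-02  1.0550e+01] F [-0.4  0.4 -2. ] w 0.0214 j [ 14.4  20.1 -18.   -0.  -52.   86.1]
[-0.07292493 -0.00053168]
```

View pics/w7.png

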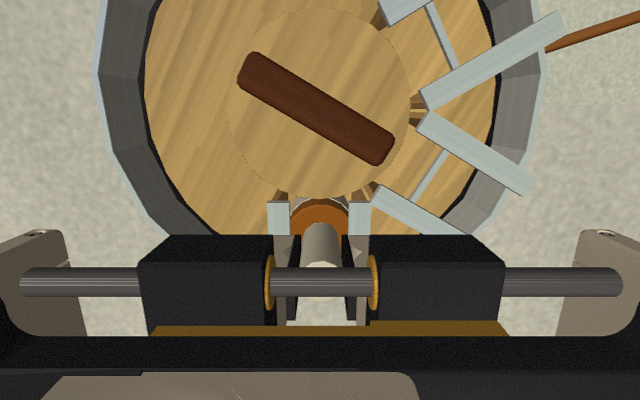

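>>> step_arm(motion=[[0, 0, 0, 0.004, 0], [0, 0, 0, 0.0085, 0], [0, 0, 0, 0.0085, 0], [0, 0.003, 0, 0.0085, 0], [0, 0.003, 0, 0.0085, 0]])

```text
time_s: 17.0
tcp_pos: [0.6047, -0.0427, 0.1103]
eef_rot: [180.0, 0.0, 10.6]
contact_force: [0.1, -0.1, -1.6]
gripper_width: 0.0215
```

>>> step_arm(motion=[[0.03, 0, 0, 0, 0], [0.03, 0, 0, 0, 0], [0.03, 0, 0, 0, 0], [0.03, 0, 0, 0, 0]])

```text
time_s: 17.5
tcp_pos: [0.6046, -0.0427, 0.1105]
eef_rot: [-180.0, -0.0, 10.6]
contact_force: [0.3, -0.6, -0.4]
gripper_width: 0.0299
```

```bash
python3 -c "
from h import *
s=st();print(tost(np.array(s['tcp_pos'])))
c=capture('wrist'); W=cloud(c);S=tost(W)
m=(abs(S[...,0]+.07)<.02)&(abs(S[...,1])<.016)&(W[...,2]>.115)&(W[...,2]<.127); print(m.sum(),np.median(W[m][:,2]),np.round(S[m].min(0),4),np.round(S[m].max(0),4))
m=(S[...,0]>-.065)&(S[...,0]<-.04)&(abs(S[...,1])<.016)&(W[...,2]>.05)&(W[...,2]<.08); print(m.sum(),np.median(W[m][:,2]),np.percentile(S[m][:,0],[1,99]))
"
```

```text
t 17.5 tcp [ 0.6046 -0.0427  0.1105] rot [-1.800e+02 -1.000e-02  1.056e+01] F [ 0.3 -0.6 -0.4] w 0.0299 j [ 14.4  20.9 -18.1   0.  -51.1  86.2]
[-0.06945631 -0.00052313]
567 0.12100915225653841 [-0.0816 -0.0105] [-0.0593  0.016 ]
1078 0.0699141467183572 [-0.06481486 -0.05242306]
```

>>> step_arm(motion=[[0.032, 0, 0, -0.03, 0], [0.045, 0, 0, -0.075, 0], [0.05, 0.03, 0, -0.08, -0.18], [0.05, 0.07, 0, -0.08, -0.36], [0.05, 0.07, 0, -0.08, -0.54]])

```text
time_s: 18.18
tcp_pos: [0.6753, -0.0295, 0.1897]
eef_rot: [180.0, 0.0, 41.9]
contact_force: [-0.5, -0.3, 0.1]
gripper_width: 0.0497
```

```bash
python3 -c "
from h import *
st(); go(.6728,-.0295,.185,70.8)
"
```

```text
t 18.18 tcp [ 0.6753 -0.0295  0.1897] rot [1.7999e+02 1.0000e-02 4.1860e+01] F [-0.5 -0.3  0.1] w 0.0497 j [ 14.   22.7  -3.5   0.  -63.8 117.9]
SHIFT [-0.0019 -0.0016  0.0047] roll -0.505 yaw 41.86
```

>>> step_arm(motion=[[0.05, -0.002, -0.0015, 0.005, -0.17], [0.05, -0.002, -0.0015, 0.005, -0.34], [0.05, -0.002, -0.0015, 0.005, -0.505], [0.05, -0.002, -0.0015, 0.04, -0.505], [0.05, -0.002, -0.0015, 0.066, -0.505]])

```text
time_s: 18.8
tcp_pos: [0.6706, -0.0301, 0.1234]
eef_rot: [-180.0, -0.0, 70.4]
contact_force: [1.0, 0.1, 0.4]
gripper_width: 0.0498
```

>>> step_arm(motion=[[0, 0, 0, 0, 0], [0, 0, 0, 0, 0], [0, 0, 0, 0, 0], [0, 0, 0, 0, 0], [0, 0, 0, 0, 0]], newtons=40)

```text
time_s: 19.42
tcp_pos: [0.6727, -0.0305, 0.1256]
eef_rot: [179.8, -0.1, 70.5]
contact_force: [5.4, -2.6, -0.4]
gripper_width: 0.0136
```

```bash
python3 -c "
from h import *
st(); go(.6728,-.0295,.125,10.55)
"
```

```text
t 19.43 tcp [ 0.6727 -0.0305  0.1256] rot [ 1.7978e+02 -6.0000e-02  7.0450e+01] F [ 5.4 -2.6 -0.4] w 0.0136 j [ 1.400e+01  2.540e+01 -8.300e+00  1.000e-01 -5.600e+01  1.464e+02]
SHIFT [ 0.0009 -0.0003  0.0006] roll 1.046 yaw 70.45
```

>>> step_arm(motion=[[0, 0, 0, 0, 0.1], [0, 0, 0, 0, 0.23], [0, 0, 0, 0, 0.36], [0, 0, 0, 0, 0.49], [0, 0, 0, 0, 0.62]])

```text
time_s: 20.05
tcp_pos: [0.6719, -0.0298, 0.1256]
eef_rot: [179.9, -0.1, 34.7]
contact_force: [0.6, 1.9, 1.6]
gripper_width: 0.014
```

>>> step_arm(motion=[[0, 0, 0, 0, 0.13], [0, 0, 0, 0, 0.26], [0, 0, 0, 0, 0.36], [0, 0, 0, 0, 0.426], [0, 0, 0, 0, 0.426]])

```text
time_s: 20.68
tcp_pos: [0.6716, -0.0292, 0.1256]
eef_rot: [-180.0, -0.1, 10.6]
contact_force: [-0.6, 5.1, 3.8]
gripper_width: 0.014
```

```bash
python3 -c "
from h import *
st(); go(.6728,-.0295,.125,10.55)
"
```

```text
t 20.68 tcp [ 0.6716 -0.0292  0.1256] rot [-1.7996e+02 -1.3000e-01  1.0550e+01] F [-0.6  5.1  3.8] w 0.014 j [ 14.1  25.4  -8.3  -0.  -56.1  86.5]
SHIFT [0.0011 0.0006 0.0006] roll 0.0 yaw 10.55
```

Release and rise, then check the lane from the cameras.

>>> step_arm(motion=[[0.05, 0, 0, 0, 0], [0.05, 0, 0, 0, 0], [0.05, 0, 0, 0, 0], [0.05, 0, 0, -0.05, 0], [0.05, 0, 0, -0.1, 0]])

```text
time_s: 21.3
tcp_pos: [0.6705, -0.0305, 0.2249]
eef_rot: [180.0, 0.1, 10.5]
contact_force: [1.7, 0.1, -0.1]
gripper_width: 0.0495
```

```bash
python3 -c "
from h import *
st(); 
c=capture('scene'); save(c,'s8.png'); caps(c,box=(.35,.75,.1,.5)); print('in'); caps(c,.121,box=(.55,.75,-.15,.08))
c=capture('top');save(c,'t8.png')
go(.4683,.3663,.2,10.55); go(.556,.3365,.2,10.55)
"
```

```text
t 21.3 tcp [ 0.6705 -0.0305  0.2249] rot [1.7998e+02 1.1000e-01 1.0510e+01] F [ 1.7  0.1 -0.1] w 0.0495 j [ 14.   21.   -1.4   0.  -67.7  86.5]
42 mean [0.4702 0.3657 0.1101] circ [0.4686 0.3661] r 0.0111
48 mean [0.5574 0.3359 0.1099] circ [0.5563 0.3368] r 0.0116
in
47 mean [0.627  0.0249 0.1205] circ [0.626  0.0248] r 0.0109
12 mean [ 0.701  -0.0225  0.1208] circ [ 0.7009 -0.0229] r 0.0057
SHIFT [-0.1298 -0.4277  0.0293] roll 0.0 yaw 10.55
SHIFT [-0.049  -0.3823  0.0302] roll 0.0 yaw 10.55
```

View pics/s8.png

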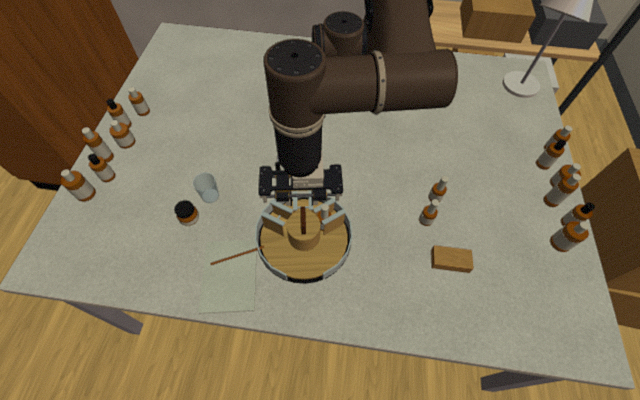

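>>> step_arm(motion=[[0.05, -0.13, -0.428, 0.02, 0], [0.05, -0.13, -0.428, 0.02, 0], [0.05, -0.13, -0.428, 0.02, 0], [0.05, -0.13, -0.428, 0.02, 0], [0.05, -0.13, -0.428, 0.02, 0]])

```text
time_s: 22.02
tcp_pos: [0.5262, 0.2485, 0.2104]
eef_rot: [-180.0, -0.0, 10.5]
contact_force: [0.7, 1.2, -0.6]
gripper_width: 0.0499
```

>>> step_arm(motion=[[0.05, -0.045, -0.14, 0.01, 0], [0.05, -0.045, -0.14, 0.01, 0], [0.05, -0.045, -0.14, 0.01, 0], [0.05, -0.045, -0.14, 0.01, 0]])

```text
time_s: 22.52
tcp_pos: [0.4567, 0.3776, 0.2]
eef_rot: [180.0, 0.0, 10.6]
contact_force: [-0.8, -1.3, -0.5]
gripper_width: 0.05
```

```bash
python3 -c "
from h import *
st(); 
c=capture('wrist'); caps(c,box=(.35,.75,.1,.5)); save(c,'w9.png')
c=capture('scene'); caps(c,box=(.35,.75,.1,.5))
go(.4683,.3663,.2,10.55)
"
```

```text
t 22.52 tcp [0.4567 0.3776 0.2   ] rot [1.7998e+02 2.0000e-02 1.0650e+01] F [-0.8 -1.3 -0.5] w 0.05 j [ 58.5  14.8 -13.7   0.  -61.5  42.2]
861 mean [0.556  0.3374 0.1104] circ [0.556  0.3368] r 0.0109
655 mean [0.4694 0.367  0.1104] circ [0.4686 0.3669] r 0.0111
42 mean [0.4699 0.3658 0.1097] circ [0.4682 0.3668] r 0.0125
45 mean [0.5569 0.336  0.1103] circ [0.5562 0.3361] r 0.0114
SHIFT [0.0087 0.0114 0.0003] roll -0.001 yaw 10.51
```

>>> step_arm(motion=[[0.05, 0.009, 0.011, 0, 0], [0.05, 0.009, 0.011, 0.04, 0], [0.05, 0.009, 0.011, 0.09, 0], [0.05, 0.009, 0.011, 0.102, 0], [0.05, 0.009, 0.011, 0.102, 0]])

```text
time_s: 23.25
tcp_pos: [0.4692, 0.3665, 0.0986]
eef_rot: [179.9, 0.0, 10.5]
contact_force: [-0.6, 0.6, -0.3]
gripper_width: 0.0501
```

>>> step_arm(motion=[[0.0, 0, 0, 0, 0], [0, 0, 0, 0, 0], [0, 0, 0, 0, 0], [0, 0, 0, 0, 0], [0, 0, 0, 0, 0]], newtons=35)

```text
time_s: 23.88
tcp_pos: [0.4686, 0.3676, 0.0993]
eef_rot: [-180.0, -0.1, 10.5]
contact_force: [-0.8, -1.9, 6.6]
gripper_width: 0.0212
```

```bash
python3 -c "
from h import *
st(); go(.4565,-.0698,.108,10.6)
"
```

```text
t 23.88 tcp [0.4686 0.3676 0.0993] rot [-1.7998e+02 -5.0000e-02  1.0530e+01] F [-0.8 -1.9  6.6] w 0.0212 j [ 56.9  20.7 -20.1   0.  -49.1  43.6]
SHIFT [-0.0919  0.4278 -0.009 ] roll -0.001 yaw 10.53
```

>>> step_arm(motion=[[0, 0, 0, -0.01, 0], [0, -0.0085, 0.04, -0.01, 0], [0, -0.019, 0.09, -0.01, 0], [0, -0.03, 0.14, -0.01, 0], [0, -0.041, 0.19, -0.01, 0]])

```text
time_s: 24.5
tcp_pos: [0.4622, 0.1716, 0.1087]
eef_rot: [-180.0, 0.0, 10.5]
contact_force: [0.1, 0.3, -0.8]
gripper_width: 0.0211
```

>>> step_arm(motion=[[0, -0.011, 0.05, 0, 0], [0, -0.021, 0.1, 0, 0], [0, -0.032, 0.15, 0, 0], [0, -0.043, 0.2, 0, 0], [0, -0.051, 0.238, 0, 0]])

```text
time_s: 25.12
tcp_pos: [0.4554, -0.072, 0.1088]
eef_rot: [-180.0, -0.0, 10.5]
contact_force: [0.9, -0.1, -2.2]
gripper_width: 0.0209
```

```bash
cat >> h.py <<'E'
def held(c):
    s=r.get_state(); W=cloud(c);S=tost(W); t=tost(np.array(s['tcp_pos'])); print('tcp st',np.round(t,4))
    m=(S[...,0]>t[0]-.005)&(S[...,0]<t[0]+.03)&(abs(S[...,1]-t[1])<.03)
    for lo,hi in((.02,.04),(.04,.055)):
        p=S[m&(W[...,2]>lo)&(W[...,2]<hi)]
        if len(p)>5: print('body y',np.round(np.percentile(p[:,1],[1,99]),4),'xmax',np.round(np.percentile(p[:,0],99),4))
    z=W[m&(abs(S[...,1]-t[1])<.019)&(S[...,0]>t[0]+.012)&(W[...,2]>.05)&(W[...,2]<.1)][:,2]
    h,e=np.histogram(z,bins=np.arange(.05,.1,.001)); k=h.argmax(); print('shoulder z',round(e[k]+.0005,4),h[k],'bottom',round(e[k]+.0005-.0588,4))
E
python3 -c "
from h import *
st(); go(.4565,-.0698,.119,10.55)
c=capture('wrist'); save(c,'w10.png'); held(c); lane(c)
c=capture('top'); caps(c,box=(.35,.75,.1,.5))
c=capture('scene'); caps(c,box=(.35,.75,.1,.5))
"
```

```text
t 25.12 tcp [ 0.4554 -0.072   0.1088] rot [-1.7999e+02 -1.0000e-02  1.0470e+01] F [ 0.9 -0.1 -2.2] w 0.0209 j [ 15.6   8.6 -36.1  -0.  -45.3  84.9]
SHIFT [ 0.0015 -0.002  -0.0102] roll -0.001 yaw 10.47
tcp st [-0.2227 -0.0043]
body y [-0.0229  0.0171] xmax -0.1993
body y [-0.0238  0.0177] xmax -0.1994
shoulder z 0.0685 406 bottom 0.0097
x -0.12 edges 0.0167 -0.0172 mid -0.0002
x -0.11 edges 0.0168 -0.0172 mid -0.0002
x -0.1 edges 0.0168 -0.0172 mid -0.0002
47 mean [0.5544 0.3358 0.1112] circ [0.5546 0.3372] r 0.0114
46 mean [0.5568 0.3362 0.1098] circ [0.5558 0.3362] r 0.0109
```

View pics/w10.png

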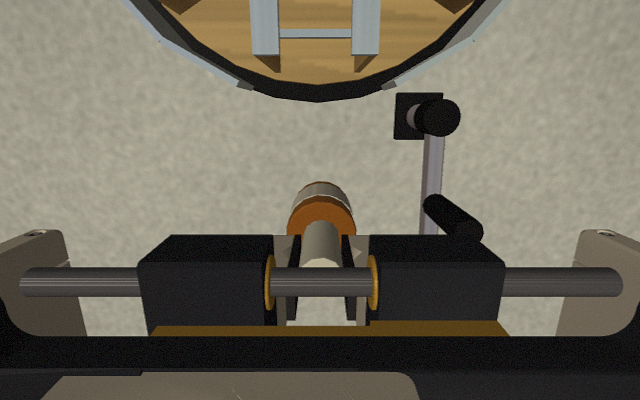

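>>> step_arm(motion=[[0, 0.001, -0.003, -0.0105, 0], [0, 0.001, -0.003, -0.0105, 0], [0, 0.001, -0.003, -0.0105, 0], [0, 0.001, -0.003, -0.0105, 0]])

```text
time_s: 25.78
tcp_pos: [0.4563, -0.0667, 0.1189]
eef_rot: [-180.0, 0.0, 10.6]
contact_force: [0.2, -0.1, -1.8]
gripper_width: 0.0214
```

```bash
python3 -c "
from h import *
for i in range(2): c=capture('wrist'); held(c)
go(.4565,-.0698,.119,10.55)
"
```

```text
tcp st [-0.2197  0.003 ]
body y [-0.0165  0.0215] xmax -0.1976
body y [-0.0179  0.0224] xmax -0.1976
shoulder z 0.0785 345 bottom 0.0197
tcp st [-0.2197  0.0029]
body y [-0.0166  0.0214] xmax -0.1977
body y [-0.0179  0.0223] xmax -0.1976
shoulder z 0.0785 332 bottom 0.0197
SHIFT [-0.0003  0.0029 -0.0002] roll -0.0 yaw 10.54
```

>>> step_arm(motion=[[0, 0, 0.0027, 0, 0], [0, 0.02, 0.0027, 0, 0], [0, 0.04, 0.0027, 0, 0], [0, 0.06, 0.0027, 0, 0], [0, 0.06, 0.0027, 0, 0]])

```text
time_s: 26.5
tcp_pos: [0.517, -0.0588, 0.1186]
eef_rot: [180.0, 0.0, 10.5]
contact_force: [-0.2, -0.1, -1.5]
gripper_width: 0.0212
```

>>> step_arm(motion=[[0, 0, 0, 0, 0], [0, 0, 0, 0, 0]])

```text
time_s: 26.75
tcp_pos: [0.5152, -0.0591, 0.1189]
eef_rot: [-180.0, 0.0, 10.5]
contact_force: [0.2, 0.1, -2.4]
gripper_width: 0.0214
```

```bash
python3 -c "
from h import *
c=capture('wrist'); held(c); lane(c); save(c,'w11.png')
"
```

```text
tcp st [-0.1602 -0.0002]
body y [-0.0203  0.0179] xmax -0.1383
body y [-0.0212  0.0192] xmax -0.1383
shoulder z 0.0785 344 bottom 0.0197
x -0.12 edges 0.0168 -0.0172 mid -0.0002
x -0.11 edges 0.0168 -0.0172 mid -0.0002
x -0.1 edges 0.0169 -0.0172 mid -0.0002
x -0.09 edges 0.0168 -0.0172 mid -0.0002
x -0.08 edges 0.0168 -0.0171 mid -0.0002
x -0.07 edges 0.0168 -0.0172 mid -0.0002
x -0.06 edges 0.0169 -0.0171 mid -0.0001
```

View pics/w11.png

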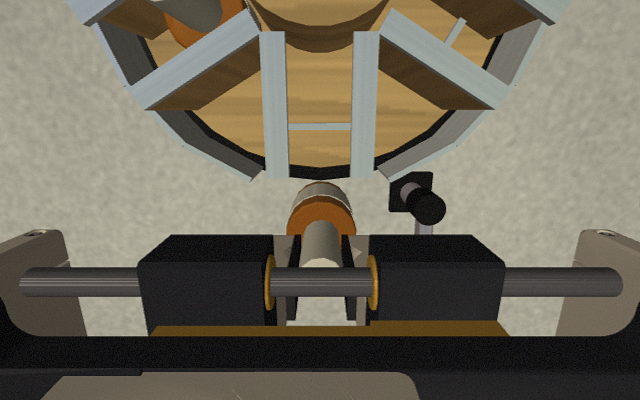

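>>> step_arm(motion=[[0, 0.018, -0.0005, 0, 0], [0, 0.036, -0.0005, 0, 0], [0, 0.054, -0.0005, 0, 0], [0, 0.072, -0.0005, 0, 0], [0, 0.0875, -0.0005, 0, 0]])

```text
time_s: 27.42
tcp_pos: [0.6033, -0.0421, 0.1186]
eef_rot: [180.0, 0.0, 10.5]
contact_force: [-0.7, 0.1, -2.9]
gripper_width: 0.0212
```

>>> step_arm(motion=[[0, 0, 0, 0, 0], [0, 0, 0, 0.0045, 0], [0, 0, 0, 0.0085, 0], [0, 0.002, 0, 0.0085, 0], [0, 0.002, 0, 0.0085, 0]])

```text
time_s: 28.05
tcp_pos: [0.6036, -0.042, 0.1104]
eef_rot: [-180.0, -0.0, 10.5]
contact_force: [-0.3, 0.7, -2.2]
gripper_width: 0.0215
```

```bash
python3 -c "
from h import *
s=st();print(tost(np.array(s['tcp_pos'])))
"
```

```text
t 28.05 tcp [ 0.6036 -0.042   0.1104] rot [-1.80e+02 -1.00e-02  1.05e+01] F [-0.3  0.7 -2.2] w 0.0215 j [ 14.5  20.8 -18.2  -0.  -51.   86. ]
[-0.07028188  0.00032779]
```

>>> step_arm(motion=[[0.03, 0, 0, 0, 0], [0.03, 0, 0, 0, 0], [0.03, 0, 0, 0, 0], [0.03, 0, 0, 0, 0]])

```text
time_s: 28.55
tcp_pos: [0.6038, -0.0421, 0.1106]
eef_rot: [180.0, -0.0, 10.5]
contact_force: [0.4, 0.3, 0.0]
gripper_width: 0.0297
```

```bash
cat >> h.py <<'E'
def home(c):
    W=cloud(c);S=tost(W)
    m=(abs(S[...,0]+.07)<.02)&(abs(S[...,1])<.012)&(W[...,2]>.115)&(W[...,2]<.127)
    print('cap',m.sum(),np.round(np.median(W[m][:,2]),4),np.round(S[m].min(0),4),np.round(S[m].max(0),4))
E
python3 -c "
from h import *
s=st();c=capture('wrist'); home(c)
"
```

```text
t 28.55 tcp [ 0.6038 -0.0421  0.1106] rot [ 1.800e+02 -1.000e-02  1.051e+01] F [0.4 0.3 0. ] w 0.0297 j [ 14.5  20.8 -18.2   0.  -51.   86. ]
cap 516 0.121 [-0.0809 -0.0105] [-0.0594  0.0092]
```

>>> step_arm(motion=[[0.032, 0, 0, -0.03, 0], [0.045, 0, 0, -0.075, 0], [0.05, 0.03, 0, -0.08, 0], [0.05, 0.07, 0, -0.08, 0], [0.05, 0.07, 0, -0.08, 0]])

```text
time_s: 29.22
tcp_pos: [0.6743, -0.0289, 0.1897]
eef_rot: [180.0, 0.0, 10.5]
contact_force: [-1.5, -0.4, -0.5]
gripper_width: 0.0502
```

```bash
python3 -c "
from h import *
go(.6728,-.0295,.124,10.55)
"
```

```text
SHIFT [-0.0016  0.0003  0.0657] roll -0.001 yaw 10.52
```

>>> step_arm(motion=[[0.05, -0.0015, 0, 0, 0], [0.05, -0.0015, 0, 0.035, 0], [0.05, -0.0015, 0, 0.066, 0], [0.05, -0.0015, 0, 0.066, 0]])

```text
time_s: 29.72
tcp_pos: [0.6686, -0.03, 0.1223]
eef_rot: [-180.0, 0.3, 10.5]
contact_force: [0.7, -1.0, 0.3]
gripper_width: 0.0499
```

>>> step_arm(motion=[[0, 0, 0, 0, 0], [0, 0, 0, 0, 0], [0, 0, 0, 0, 0], [0, 0, 0, 0, 0], [0, 0, 0, 0, 0]], newtons=40)

```text
time_s: 30.35
tcp_pos: [0.6712, -0.0292, 0.125]
eef_rot: [-180.0, -0.0, 10.5]
contact_force: [-1.5, 3.4, 3.9]
gripper_width: 0.0138
```

```bash
python3 -c "
from h import *
go(.6728,-.0295,.125,-49.45)
"
```

```text
SHIFT [0.0015 0.0006 0.    ] roll 1.047 yaw 10.52
```

>>> step_arm(motion=[[0, 0, 0, 0, 0.1], [0, 0, 0, 0, 0.23], [0, 0, 0, 0, 0.36], [0, 0, 0, 0, 0.49], [0, 0, 0, 0, 0.62]])

```text
time_s: 30.98
tcp_pos: [0.6714, -0.0279, 0.125]
eef_rot: [-179.9, -0.0, -25.2]
contact_force: [-2.6, 9.0, 3.5]
gripper_width: 0.0141
```

>>> step_arm(motion=[[0, 0, 0, 0, 0.13], [0, 0, 0, 0, 0.26], [0, 0, 0, 0, 0.36], [0, 0, 0, 0, 0.427], [0, 0, 0, 0, 0.427]])

```text
time_s: 31.6
tcp_pos: [0.6719, -0.0272, 0.125]
eef_rot: [-179.8, 0.0, -49.5]
contact_force: [-1.1, 10.3, 3.3]
gripper_width: 0.0138
```

```bash
python3 -c "
from h import *
st(); go(.6728,-.0295,.125,-49.45)
"
```

```text
t 31.6 tcp [ 0.6719 -0.0272  0.125 ] rot [-1.7982e+02  3.0000e-02 -4.9480e+01] F [-1.1 10.3  3.3] w 0.0138 j [ 14.2  25.5  -8.3  -0.1 -56.1  26.4]
SHIFT [ 0.0023  0.0009 -0.    ] roll -0.001 yaw -49.48
```

>>> step_arm(motion=[[0.05, 0, 0, 0, 0], [0.05, 0, 0, 0, 0], [0.05, 0, 0, 0, 0], [0.05, 0, 0, -0.05, 0], [0.05, 0, 0, -0.1, 0]])

```text
time_s: 32.22
tcp_pos: [0.6707, -0.0301, 0.225]
eef_rot: [179.9, 0.0, -49.5]
contact_force: [0.5, -0.4, 0.7]
gripper_width: 0.0493
```

```bash
python3 -c "
from h import *
st(); 
c=capture('scene'); save(c,'s12.png'); caps(c,box=(.35,.75,.1,.5)); print('in'); caps(c,.121,box=(.55,.75,-.15,.08))
c=capture('wrist');save(c,'w12.png'); lane(c)
for a in (0,60): print(C+.07*np.array([np.cos(np.radians(190.55-60-a)),np.sin(np.radians(190.55-60-a))]))
go(.556,.3365,.2,10.55)
"
```

```text
t 32.23 tcp [ 0.6707 -0.0301  0.225 ] rot [ 1.7989e+02  3.0000e-02 -4.9500e+01] F [ 0.5 -0.4  0.7] w 0.0493 j [ 14.   21.   -1.4   0.  -67.7  26.4]
46 mean [0.5568 0.336  0.1098] circ [0.5552 0.336 ] r 0.0109
in
28 mean [ 0.6865 -0.0369  0.1205] circ [ 0.6854 -0.038 ] r 0.0164
55 mean [0.6973 0.0385 0.1207] circ [0.6968 0.0375] r 0.0112
x -0.07 edges 0.0255 -0.0174 mid 0.004
x -0.06 edges 0.0169 -0.0178 mid -0.0005
[0.6272922  0.02368872]
[0.69610889 0.03650527]
SHIFT [-0.3555 -0.1482  0.0302] roll -1.047 yaw -49.46
```

View pics/s12.png

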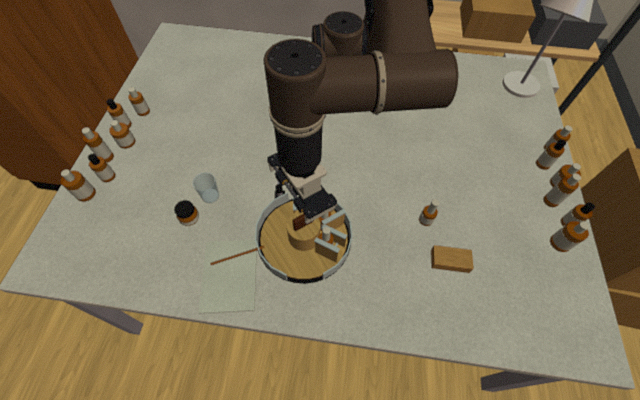

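>>> step_arm(motion=[[0.05, -0.3555, -0.148, 0.02, -1.047], [0.05, -0.3555, -0.148, 0.02, -1.047], [0.05, -0.3555, -0.148, 0.02, -1.047], [0.05, -0.3555, -0.148, 0.02, -1.047], [0.05, -0.3555, -0.148, 0.02, -1.047]])

```text
time_s: 32.95
tcp_pos: [0.5744, 0.2689, 0.2082]
eef_rot: [-180.0, -0.0, 4.6]
contact_force: [0.7, -0.3, -0.2]
gripper_width: 0.0501
```

>>> step_arm(motion=[[0.05, -0.03, -0.05, 0, -0.11], [0.05, -0.03, -0.05, 0, -0.11]])

```text
time_s: 33.2
tcp_pos: [0.5396, 0.318, 0.208]
eef_rot: [-180.0, 0.0, 10.9]
contact_force: [0.5, 0.0, 0.3]
gripper_width: 0.0503
```

```bash
python3 -c "
from h import *
st(); go(.556,.3365,.2,10.55)
c=capture('scene'); save(c,'s13.png'); caps(c,box=(.35,.75,.1,.5)); print('in'); caps(c,.121,box=(.55,.75,-.15,.08))
c=capture('wrist');caps(c,box=(.35,.75,.1,.5));
"
```

```text
t 33.2 tcp [0.5396 0.318  0.208 ] rot [-1.7999e+02  1.0000e-02  1.0860e+01] F [0.5 0.  0.3] w 0.0503 j [ 48.3  17.5  -8.8  -0.  -63.7  52.5]
SHIFT [ 0.0196 -0.0151  0.008 ] roll 0.005 yaw 10.86
49 mean [0.5576 0.3358 0.1099] circ [0.5562 0.3367] r 0.0113
in
47 mean [0.6273 0.0247 0.1214] circ [0.6261 0.0249] r 0.0108
47 mean [ 0.6801 -0.0288  0.1208] circ [ 0.6754 -0.0284] r 0.0294
54 mean [0.6972 0.0384 0.1208] circ [0.6959 0.0391] r 0.0109
626 mean [0.5572 0.3366 0.1105] circ [0.5562 0.3366] r 0.0111
```

>>> step_arm(motion=[[0.05, 0.0195, -0.015, 0.008, 0.005], [0.05, 0.0195, -0.015, 0.008, 0.005], [0.05, 0.0195, -0.015, 0.008, 0.005]])

```text
time_s: 33.67
tcp_pos: [0.5584, 0.332, 0.2]
eef_rot: [180.0, 0.0, 10.1]
contact_force: [-0.5, -0.5, 0.0]
gripper_width: 0.0498
```

```bash
python3 -c "
from h import *
st(); go(.5562,.3366,.098,10.55)
c=capture('wrist');caps(c,box=(.35,.75,.1,.5));
"
```

```text
t 33.67 tcp [0.5584 0.332  0.2   ] rot [1.7997e+02 3.0000e-02 1.0140e+01] F [-0.5 -0.5  0. ] w 0.0498 j [ 47.9  19.9  -6.3   0.  -63.8  52.2]
SHIFT [-0.0013 -0.005   0.102 ] roll -0.007 yaw 10.14
641 mean [0.5576 0.3367 0.1104] circ [0.5567 0.3368] r 0.0111
```

>>> step_arm(motion=[[0.05, -0.001, -0.005, 0, -0.007], [0.05, -0.001, -0.005, 0.04, -0.007], [0.05, -0.001, -0.005, 0.09, -0.007], [0.05, -0.001, -0.005, 0.102, -0.007], [0.05, -0.001, -0.005, 0.102, -0.007]])

```text
time_s: 34.35
tcp_pos: [0.5562, 0.3382, 0.0986]
eef_rot: [180.0, 0.0, 10.7]
contact_force: [0.6, -0.1, 0.7]
gripper_width: 0.0499
```

>>> step_arm(motion=[[0.0, 0, 0, 0, 0], [0, 0, 0, 0, 0], [0, 0, 0, 0, 0], [0, 0, 0, 0, 0], [0, 0, 0, 0, 0]], newtons=35)

```text
time_s: 34.98
tcp_pos: [0.5564, 0.3383, 0.099]
eef_rot: [-180.0, -0.1, 10.7]
contact_force: [-0.2, -0.4, 4.4]
gripper_width: 0.0215
```

```bash
python3 -c "
from h import *
st(); go(.4565,-.0698,.108,10.55)
"
```

```text
t 34.98 tcp [0.5564 0.3383 0.099 ] rot [-1.7998e+02 -6.0000e-02  1.0660e+01] F [-0.2 -0.4  4.4] w 0.0215 j [ 48.4  25.2 -12.7   0.  -52.   52.2]
SHIFT [-0.1737  0.3826 -0.0094] roll 0.002 yaw 10.66
```

>>> step_arm(motion=[[0, 0, 0, -0.01, 0], [0, -0.017, 0.038, -0.01, 0], [0, -0.038, 0.084, -0.01, 0], [0, -0.059, 0.13, -0.01, 0], [0, -0.08, 0.176, -0.01, 0]])

```text
time_s: 35.6
tcp_pos: [0.5092, 0.1489, 0.1085]
eef_rot: [180.0, 0.0, 10.7]
contact_force: [1.2, -0.1, -2.8]
gripper_width: 0.0214
```

>>> step_arm(motion=[[0, -0.02, 0.046, 0, 0], [0, -0.041, 0.092, 0, 0], [0, -0.062, 0.138, 0, 0], [0, -0.08, 0.178, 0, 0], [0, -0.0937, 0.2066, 0, 0]])

```text
time_s: 36.22
tcp_pos: [0.4552, -0.0716, 0.1086]
eef_rot: [-180.0, -0.0, 10.6]
contact_force: [-0.4, 0.3, -1.1]
gripper_width: 0.0214
```

>>> step_arm(motion=[[0, 0, 0, 0, 0], [0, 0, 0, 0, 0], [0, 0, 0, 0, 0]])

```text
time_s: 36.6
tcp_pos: [0.4564, -0.0694, 0.1084]
eef_rot: [180.0, -0.0, 10.7]
contact_force: [-0.4, -0.4, -1.0]
gripper_width: 0.0211
```

```bash
python3 -c "
from h import *
st(); go(.4565,-.0698,.119,10.55)
c=capture('wrist'); save(c,'w14.png'); held(c); lane(c)
"
```

```text
t 36.6 tcp [ 0.4564 -0.0694  0.1084] rot [ 1.80e+02 -1.00e-02  1.07e+01] F [-0.4 -0.4 -1. ] w 0.0211 j [ 15.9   8.6 -36.1   0.  -45.3  84.8]
SHIFT [ 0.      0.0004 -0.0106] roll 0.003 yaw 10.7
tcp st [-0.2201  0.0005]
body y [-0.0211  0.0194] xmax -0.1979
body y [-0.0218  0.0203] xmax -0.1979
shoulder z 0.0685 330 bottom 0.0097
x -0.12 edges 0.0171 -0.017 mid 0.0
x -0.11 edges 0.017 -0.017 mid 0.0
x -0.1 edges 0.017 -0.017 mid 0.0
```

View pics/w14.png

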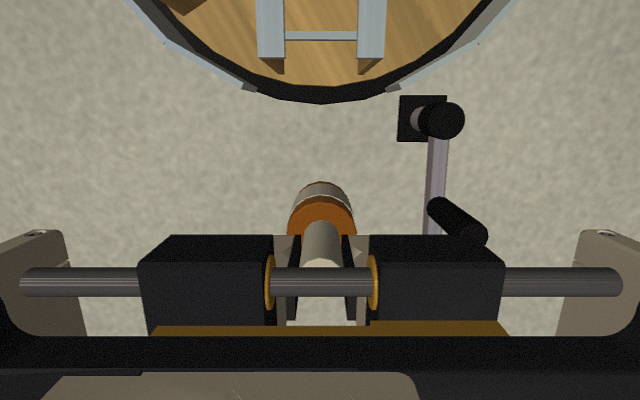

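Centred; lane aligned. Insert.

>>> step_arm(motion=[[0, 0, 0, -0.0105, 0], [0, 0.02, 0, -0.0105, 0.002], [0, 0.04, 0, -0.0105, 0.002], [0, 0.06, 0, -0.0105, 0.002], [0, 0.06, 0, -0.0105, 0.002]])

```text
time_s: 37.28
tcp_pos: [0.5165, -0.0583, 0.1192]
eef_rot: [180.0, -0.0, 10.6]
contact_force: [-0.3, -0.0, -2.0]
gripper_width: 0.0212
```

>>> step_arm(motion=[[0, 0, 0, 0, 0], [0, 0, 0, 0, 0]])

```text
time_s: 37.52
tcp_pos: [0.5144, -0.059, 0.1189]
eef_rot: [-180.0, 0.0, 10.5]
contact_force: [0.9, -0.7, -1.2]
gripper_width: 0.0212
```

```bash
python3 -c "
from h import *
c=capture('wrist'); held(c); lane(c); st()
"
```

```text
tcp st [-0.161  0.   ]
body y [-0.0208  0.018 ] xmax -0.1391
body y [-0.0211  0.0193] xmax -0.139
shoulder z 0.0785 310 bottom 0.0197
x -0.12 edges 0.0171 -0.0169 mid 0.0001
x -0.11 edges 0.0171 -0.0169 mid 0.0001
x -0.1 edges 0.017 -0.017 mid 0.0
x -0.09 edges 0.017 -0.017 mid 0.0
x -0.08 edges 0.017 -0.017 mid 0.0
x -0.07 edges 0.017 -0.017 mid -0.0
x -0.06 edges 0.017 -0.0171 mid -0.0
t 37.58 tcp [ 0.5145 -0.059   0.1189] rot [-180.     -0.     10.54] F [ 0.2 -0.7 -1.2] w 0.0213 j [ 15.2  12.9 -28.7  -0.  -48.5  85.3]
```

>>> step_arm(motion=[[0, 0.018, -0.0005, 0, 0], [0, 0.036, -0.0005, 0, 0], [0, 0.054, -0.0005, 0, 0], [0, 0.072, -0.0005, 0, 0], [0, 0.0885, -0.0005, 0, 0]])

```text
time_s: 38.2
tcp_pos: [0.6035, -0.042, 0.1184]
eef_rot: [180.0, 0.0, 10.5]
contact_force: [0.4, 0.4, -0.7]
gripper_width: 0.0213
```

>>> step_arm(motion=[[0, 0, 0, 0, 0], [0, 0, 0, 0.0045, 0], [0, 0, 0, 0.0085, 0], [0, 0.002, 0, 0.0085, 0], [0, 0.002, 0, 0.0085, 0]])

```text
time_s: 38.83
tcp_pos: [0.6038, -0.0419, 0.1103]
eef_rot: [-180.0, -0.0, 10.5]
contact_force: [-0.1, -0.0, -1.2]
gripper_width: 0.0212
```

>>> step_arm(motion=[[0.03, 0, 0, 0, 0], [0.03, 0, 0, 0, 0], [0.03, 0, 0, 0, 0], [0.03, 0, 0, 0, 0]])

```text
time_s: 39.33
tcp_pos: [0.6039, -0.0419, 0.1103]
eef_rot: [-180.0, -0.0, 10.5]
contact_force: [-0.2, 0.5, -0.0]
gripper_width: 0.0295
```

```bash
python3 -c "
from h import *
s=st();c=capture('wrist'); home(c); save(c,'w15.png')
"
```

```text
t 39.33 tcp [ 0.6039 -0.0419  0.1103] rot [-1.800e+02 -1.000e-02  1.053e+01] F [-0.2  0.5 -0. ] w 0.0295 j [ 14.5  20.8 -18.2   0.  -51.   86. ]
cap 534 0.1209 [-0.0811 -0.0105] [-0.0589  0.0092]
```

>>> step_arm(motion=[[0.032, 0, 0, -0.03, 0], [0.045, 0, 0, -0.075, 0], [0.05, 0.03, 0, -0.085, 0.18], [0.05, 0.07, 0, -0.085, 0.36], [0.05, 0.07, 0, -0.085, 0.54]])

```text
time_s: 40.0
tcp_pos: [0.6746, -0.0286, 0.1945]
eef_rot: [180.0, -0.0, -20.7]
contact_force: [-0.5, -0.1, 0.6]
gripper_width: 0.0498
```

```bash
python3 -c "
from h import *
st(); go(.6728,-.0295,.19,-49.5)
c=capture('scene');caps(c,.121,box=(.55,.75,-.15,.08));caps(c,.101,box=(.45,.52,-.2,-.1));save(c,'s16.png')
c=capture('top'); caps(c,.121,box=(.55,.75,-.15,.08)); save(c,'t16.png')
"
```

```text
t 40.0 tcp [ 0.6746 -0.0286  0.1945] rot [ 1.7999e+02 -1.0000e-02 -2.0730e+01] F [-0.5 -0.1  0.6] w 0.0498 j [ 14.1  22.4  -3.3   0.  -64.3  55.2]
SHIFT [-0.0014  0.0015  0.0045] roll 0.502 yaw -20.73
43 mean [ 0.6819 -0.0307  0.121 ] circ [ 0.6791 -0.0307] r 0.0258
52 mean [0.6972 0.0385 0.1208] circ [0.6966 0.0386] r 0.0104
28 mean [0.6914 0.0396 0.1206] circ [0.6939 0.0391] r 0.0103
11 mean [ 0.6546 -0.0139  0.1198] circ [ 0.6592 -0.0148] r 0.0126
46 mean [0.6248 0.0254 0.1223] circ [0.6258 0.0255] r 0.0119
43 mean [ 0.6017 -0.0424  0.1221] circ [ 0.6021 -0.042 ] r 0.0108
```

View pics/s16.png

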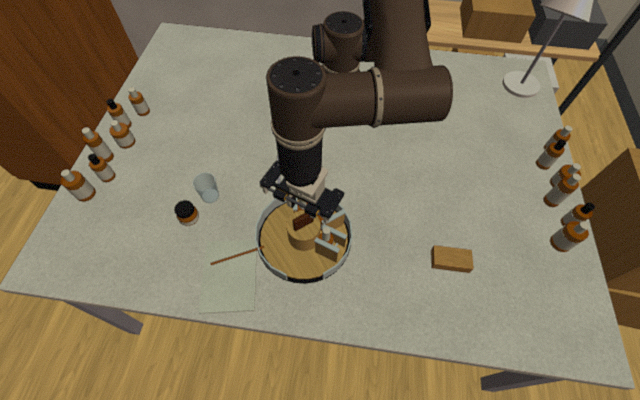

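>>> step_arm(motion=[[0.05, -0.0015, 0.0015, 0.004, 0.17], [0.05, -0.0015, 0.0015, 0.004, 0.34], [0.05, -0.0015, 0.0015, 0.004, 0.5], [0.05, -0.0015, 0.0015, 0.04, 0.5], [0.05, -0.0015, 0.0015, 0.07, 0.5]])

```text
time_s: 40.72
tcp_pos: [0.6703, -0.03, 0.1248]
eef_rot: [-180.0, -0.0, -48.8]
contact_force: [-1.1, 0.8, -0.0]
gripper_width: 0.0497
```

>>> step_arm(motion=[[0, 0, 0, 0, 0], [0, 0, 0, 0, 0], [0, 0, 0, 0, 0], [0, 0, 0, 0, 0], [0, 0, 0, 0, 0]], newtons=40)

```text
time_s: 41.35
tcp_pos: [0.6731, -0.0285, 0.1267]
eef_rot: [-179.7, -0.1, -49.0]
contact_force: [4.4, 5.4, -1.0]
gripper_width: 0.0137
```

```bash
python3 -c "
from h import *
st(); go(.6728,-.0295,.125,-79.45)
"
```

```text
t 41.35 tcp [ 0.6731 -0.0285  0.1267] rot [-1.797e+02 -1.200e-01 -4.898e+01] F [ 4.4  5.4 -1. ] w 0.0137 j [ 14.1  25.4  -8.2  -0.  -56.1  26.9]
SHIFT [0.0006 0.0009 0.0017] roll 0.532 yaw -48.98
```

>>> step_arm(motion=[[0, 0, 0, 0, 0.1], [0, 0, 0, 0, 0.22], [0, 0, 0, 0, 0.34], [0, 0, 0, 0, 0.46], [0, 0, 0, 0, 0.545]])

```text
time_s: 41.98
tcp_pos: [0.6732, -0.0284, 0.1267]
eef_rot: [-179.7, 0.0, -80.4]
contact_force: [5.5, 5.4, -1.6]
gripper_width: 0.014
```

>>> step_arm(motion=[[0, 0, 0, 0, 0], [0, 0, 0, 0, 0]])

```text
time_s: 42.22
tcp_pos: [0.6733, -0.0284, 0.1267]
eef_rot: [-179.7, 0.0, -80.1]
contact_force: [5.2, 5.0, -1.4]
gripper_width: 0.0141
```

>>> step_arm(motion=[[0.05, 0, 0, 0, 0], [0.05, 0, 0, 0, 0], [0.05, 0, 0, 0, 0], [0.05, 0, 0, -0.05, 0], [0.05, 0, 0, -0.11, 0]])

```text
time_s: 42.85
tcp_pos: [0.6698, -0.0304, 0.2351]
eef_rot: [179.8, -0.0, -80.3]
contact_force: [1.1, -0.1, 0.1]
gripper_width: 0.0495
```

```bash
python3 -c "
from h import *
st(); go(.482,-.143,.23,10.55); go(.54,-.11,.23,10.55)
"
```

```text
t 42.85 tcp [ 0.6698 -0.0304  0.2351] rot [ 1.7979e+02 -1.0000e-02 -8.0290e+01] F [ 1.1 -0.1  0.1] w 0.0495 j [ 14.   20.6  -0.6  -0.  -69.   -4.3]
SHIFT [0.0793 0.2041 0.0059] roll -1.586 yaw -80.29
SHIFT [0.0566 0.1414 0.0056] roll -1.586 yaw -80.29
```

>>> step_arm(motion=[[0.05, 0.04, 0.1, 0, -0.18], [0.05, 0.065, 0.16, 0, -0.36], [0.05, 0.08, 0.204, 0, -0.54], [0.05, 0.08, 0.204, 0, -0.72], [0.05, 0.08, 0.204, 0, -0.9]])

```text
time_s: 43.48
tcp_pos: [0.481, -0.1445, 0.236]
eef_rot: [-180.0, -0.0, -28.5]
contact_force: [1.4, 1.0, -0.3]
gripper_width: 0.0499
```

>>> step_arm(motion=[[0.05, 0, 0, 0, -0.18], [0.05, 0, 0, 0, -0.36], [0.05, 0, 0, 0, -0.54], [0.05, 0, 0, 0, -0.686], [0.05, 0, 0, 0, -0.686]])

```text
time_s: 44.1
tcp_pos: [0.483, -0.1434, 0.2353]
eef_rot: [-180.0, -0.0, 10.5]
contact_force: [-0.5, -0.7, -0.1]
gripper_width: 0.0498
```

```bash
python3 -c "
from h import *
st(); go(.482,-.143,.085,10.55)
c=capture('scene'); save(c,'s17.png'); print('handle');caps(c,.101,box=(.44,.56,-.2,-.05)); print('in');caps(c,.121,box=(.55,.78,-.15,.08))
c=capture('top');save(c,'t17.png');print('handle');caps(c,.101,box=(.44,.56,-.2,-.05)); print('in');caps(c,.121,box=(.55,.78,-.15,.08))
c=capture('wrist');save(c,'w17.png')
for a in (150,90,30):print(C+.07*np.array([np.cos(np.radians(190.55-a)),np.sin(np.radians(190.55-a))]))
"
```

```text
t 44.1 tcp [ 0.483  -0.1434  0.2353] rot [-180.     -0.     10.52] F [-0.5 -0.7 -0.1] w 0.0498 j [  5.8   4.7 -21.4  -0.  -63.9  94.7]
SHIFT [-0.0009 -0.0006  0.1503] roll -0.001 yaw 10.52
handle
22 mean [ 0.4834 -0.1415  0.1007] circ [ 0.4814 -0.1423] r 0.0084
in
47 mean [ 0.6065 -0.0059  0.1208] circ [ 0.6059 -0.0059] r 0.0107
51 mean [0.6603 0.041  0.1209] circ [0.6594 0.0414] r 0.0109
54 mean [ 0.6783 -0.0262  0.1215] circ [ 0.6778 -0.0282] r 0.0289
56 mean [0.7281 0.018  0.1209] circ [0.7273 0.0179] r 0.0108
handle
in
43 mean [0.7254 0.0178 0.1216] circ [0.7264 0.0185] r 0.0115
18 mean [ 0.6681 -0.042   0.1205] circ [ 0.6675 -0.0418] r 0.0152
32 mean [0.6605 0.0412 0.1218] circ [0.6595 0.0414] r 0.0102
[0.72598872 0.0160078 ]
[0.65998345 0.03931669]
[ 0.60679473 -0.00619111]
```

View pics/s17.png

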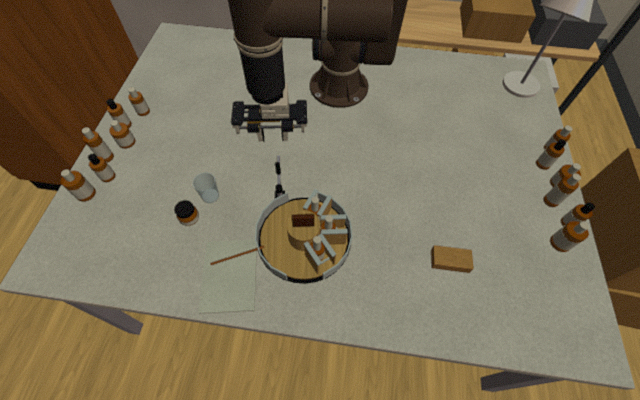

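View pics/w17.png

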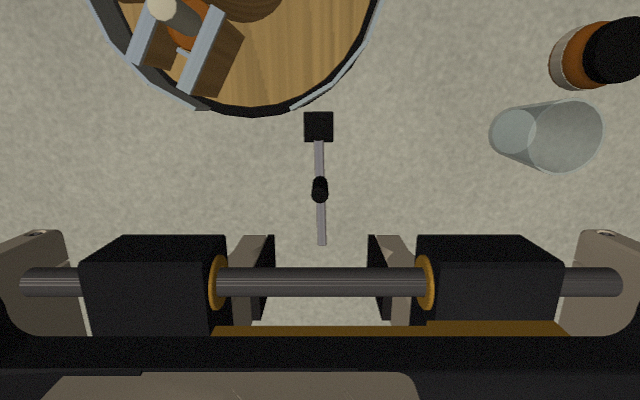

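>>> step_arm(motion=[[0.05, -0.001, 0, 0.05, 0], [0.05, -0.001, 0, 0.1, 0], [0.05, -0.001, 0, 0.15, 0], [0.05, -0.001, 0, 0.15, 0], [0.05, -0.001, 0, 0.15, 0]])

```text
time_s: 44.88
tcp_pos: [0.4834, -0.1436, 0.0868]
eef_rot: [180.0, -0.1, 10.6]
contact_force: [0.0, 0.3, 0.6]
gripper_width: 0.0497
```

>>> step_arm(motion=[[0, 0, 0, 0, 0], [0, 0, 0, 0, 0], [0, 0, 0, 0, 0], [0, 0, 0, 0, 0], [0, 0, 0, 0, 0]], newtons=20)

```text
time_s: 45.5
tcp_pos: [0.4822, -0.1425, 0.0856]
eef_rot: [-179.9, -0.0, 10.6]
contact_force: [-2.4, 8.8, 6.6]
gripper_width: 0.0156
```

```bash
python3 -c "
from h import *
s=st(); from math import *
p=s['tcp_pos']; b=atan2(p[1]+.1313,p[0]-.5358); print(degrees(b)%360, hypot(p[1]+.1313,p[0]-.5358))
y=radians(10.55)
for t in (183,172,161,150,139,128,117,108,101,97):
  a=radians(t); d=np.array([.5358+.055*cos(a)-p[0],-.1313+.055*sin(a)-p[1]])
  print(t,np.round([d@[cos(y),sin(y)],d@[sin(y),-cos(y)]],4))
"
```

```text
t 45.5 tcp [ 0.4822 -0.1425  0.0856] rot [-1.7993e+02 -3.0000e-02  1.0580e+01] F [-2.4  8.8  6.6] w 0.0156 j [  5.9  14.1 -32.5  -0.1 -43.3  94.7]
191.81441699110385 0.054749134452862246
183 [ 0.0002 -0.0084]
172 [ 0.0026 -0.0187]
161 [ 0.0069 -0.0283]
150 [ 0.0129 -0.037 ]
139 [ 0.0205 -0.0443]
128 [ 0.0294 -0.05  ]
117 [ 0.0392 -0.054 ]
108 [ 0.0476 -0.0557]
101 [ 0.0543 -0.0562]
97 [ 0.0581 -0.0561]
```

>>> step_arm(motion=[[0, 0, -0.0085, 0, 0], [0, 0.0026, -0.0187, 0, 0], [0, 0.007, -0.0283, 0, 0], [0, 0.013, -0.037, 0, 0], [0, 0.0205, -0.0443, 0, 0]])

```text
time_s: 46.12
tcp_pos: [0.4928, -0.0966, 0.085]
eef_rot: [180.0, 0.2, 10.6]
contact_force: [-2.5, -4.7, 1.1]
gripper_width: 0.0157
```

>>> step_arm(motion=[[0, 0.009, -0.0057, 0, 0], [0, 0.0187, -0.0097, 0, 0], [0, 0.027, -0.0114, 0, 0], [0, 0.0338, -0.0119, 0, 0], [0, 0.036, -0.0118, 0, 0]])

```text
time_s: 46.75
tcp_pos: [0.5262, -0.0769, 0.0849]
eef_rot: [-179.9, 0.1, 10.5]
contact_force: [-6.3, 8.2, 6.4]
gripper_width: 0.0155
```

>>> step_arm(motion=[[0, 0, 0, 0, 0], [0, 0, 0, 0, 0]])

```text
time_s: 47.0
tcp_pos: [0.5264, -0.0768, 0.0849]
eef_rot: [-179.9, 0.1, 10.6]
contact_force: [-4.3, 8.0, 3.6]
gripper_width: 0.0154
```

```bash
python3 -c "
from h import *
s=st(); p=s['tcp_pos']; a=np.degrees(np.arctan2(p[1]+.1313,p[0]-.5358))%360; print(a,(a-100.55)/57.3)
"
```

```text
t 47.0 tcp [ 0.5264 -0.0768  0.0849] rot [-1.7991e+02  8.0000e-02  1.0550e+01] F [-4.3  8.   3.6] w 0.0154 j [ 12.8  16.7 -28.9  -0.1 -44.5  87.9]
99.7436352794222 -0.014072682732596929
```

>>> step_arm(motion=[[0, 0.003, 0, 0, 0], [0, 0.003, 0, 0, 0]])

```text
time_s: 47.25
tcp_pos: [0.5293, -0.0761, 0.085]
eef_rot: [-179.9, 0.1, 10.6]
contact_force: [-5.0, 9.6, 3.7]
gripper_width: 0.0155
```

>>> step_arm(motion=[[0.04, 0, 0, 0, 0], [0.04, 0, 0, 0, 0], [0.04, 0, 0, 0, 0], [0.04, 0, 0, 0, 0]])

```text
time_s: 47.75
tcp_pos: [0.5304, -0.0775, 0.0852]
eef_rot: [180.0, 0.0, 10.6]
contact_force: [-0.2, 0.7, 0.4]
gripper_width: 0.0399
```

>>> step_arm(motion=[[0.04, 0, 0, -0.05, 0], [0.04, 0, 0, -0.1, 0], [0.04, -0.06, 0, -0.15, 0], [0.04, -0.06, 0, -0.15, 0]])

```text
time_s: 48.25
tcp_pos: [0.4706, -0.0888, 0.238]
eef_rot: [-180.0, -0.3, 10.6]
contact_force: [0.5, -1.0, -1.9]
gripper_width: 0.0401
```

```bash
python3 -c "
from h import *
st(); 
c=capture('scene'); save(c,'s18.png'); print('in');caps(c,.121,box=(.55,.78,-.15,.1))
c=capture('wrist');save(c,'w18.png');b=caps(c,.101,box=(.44,.6,-.2,.0))
for k in b: p=k[2]; a=np.degrees(np.arctan2(p[1]+.1313,p[0]-.5358))%360; print('gate',(a-100.55)/57.3)
W=cloud(c); m=(abs(W[...,2]-.140)<.005)&(np.hypot(W[...,0]-.6725,W[...,1]+.0296)<.05)
q=W[m]; print(len(q)); 
if len(q)>20: print(cv2.minAreaRect((q[:,:2]*1000).astype(np.float32)))
for n in ('scene','top'):
  for l in ('beaker','jar','blotter_box'):
    if n=='top' and l=='beaker': capture('top')
    print(n,l,[(round(d['p'],2),np.round(d['location'],3).tolist()) for d in spotter.tip_of(n,l)])
"
```

```text
t 48.25 tcp [ 0.4706 -0.0888  0.238 ] rot [-180.     -0.26   10.58] F [ 0.5 -1.  -1.9] w 0.0401 j [ 12.9   1.9 -24.    0.  -63.8  87.6]
in
44 mean [ 0.6067 -0.0058  0.1212] circ [ 0.6055 -0.0062] r 0.0109
53 mean [0.6606 0.0411 0.1207] circ [0.6602 0.0406] r 0.0113
53 mean [ 0.6789 -0.0283  0.1213] circ [ 0.6786 -0.0281] r 0.0289
55 mean [0.7279 0.0179 0.1208] circ [0.7267 0.0176] r 0.011
85 mean [ 0.5967 -0.0101  0.101 ] circ [ 0.5983 -0.0085] r 0.0071
261 mean [ 0.5253 -0.0774  0.1016] circ [ 0.5251 -0.0775] r 0.0079
gate -0.6549049041776104
gate 0.012383589046068037
0
scene beaker [(0.83, [0.571, -0.352, -0.0])]
scene jar [(0.76, [0.661, -0.397, 0.001])]
scene blotter_box [(0.88, [0.681, 0.404, -0.003])]
top beaker [(0.79, [0.569, -0.354, 0.003])]
top jar [(0.58, [0.659, -0.392, 0.003])]
top blotter_box [(0.77, [0.683, 0.406, 0.003])]
```

View pics/w18.png

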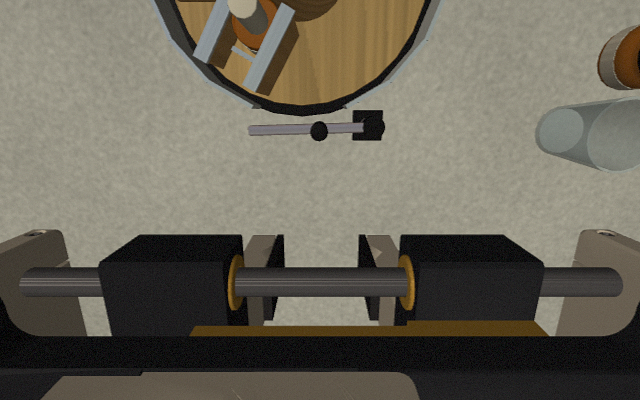

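View pics/s18.png

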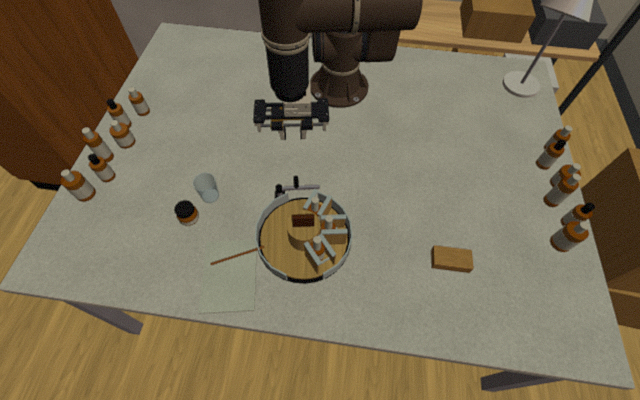

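```bash
python3 -c "
from h import *
st(); print(workorder.close_job())
"
```

```text
t 48.7 tcp [ 0.4716 -0.0883  0.234 ] rot [1.800e+02 1.400e-01 1.059e+01] F [ 0.4  0.1 -0.3] w 0.0399 j [ 13.    2.5 -24.   -0.  -63.7  87.6]
the job is handed in; nothing more can be done
None
```

The job is done and handed in at about 49 s: all three bottles are home in their own lanes, the carousel is parked and the gate is closed. `close_job()` gave no verdict.

I opened the gate to its stop (about 1.6 rad). One bottle went into each lane (left, middle, right, turning the carousel between them), and then I turned the carousel clockwise to its stop.

Last checks:
- **Bottles:** all three caps measured within about 2 mm of where a homed bottle's cap should be. Cap tops were at 0.121 m, which matches standing upright on the carousel floor.
- **Carousel:** the turning bar stopped at yaw −80.1°, about −1.58 rad. I did not re-measure the bar after letting go, because it was out of the wrist camera's view. The cap positions agree with the parked angle.
- **Gate:** the handle position gives about 0.01 rad, so it is closed.
- **Beaker, jar and box:** the trained networks placed all three within about 5 mm of their first readings. The one exception was the scene camera's first beaker reading, which was a false hit on the carousel.
- **Gripper:** it ended clear of everything, with near-zero force.

I saw no knocked bottle and no slackened grip during the run.

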